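Rebuild the electrode stack of a bench electrocoagulation cell

TASK

Put all the electrode plates lying on the bench onto the cell's splined hub, metal side up and fully down, the bottom plate's forked lug round the red post, the next round the black post, and so on alternately. Then fit the splash cover over the stack, flat in its blue-rimmed recess, and only after that throw the cell's toggle switch right over to start its dry contact test. Leave the jar, the bottle and the beaker standing where they are.

Things in the scene. Friction and masses are not known exactly. Their poses are not given: they have to be found in the camera images.
- cell: Bench electrolysis cell: white housing 300 x 140 mm, 30 mm high (flat top = the deck), fixed. Origin under its centre; x runs along its length from the switch end (-x) to the far end. About a centre 45 mm to +x of the origin stand the splined hub, a bus post each side of it and the blue-rimmed cover recess.
- hub (a point): Centre of the hub's shoulder, where the first plate lies, 40 mm above the bench; axes as the cell's. Shoulder: black disc 54 mm across, 10 mm high. On it the vertical white hub: core 24 mm diameter, six splines 6 mm wide out to 36 mm diameter at 0, 60, 120.. degrees from the cell's x, 60 mm tall, then a cone nose; hub top 71 mm above this point.
- post_red (a point): Top of the red-tipped bus post, a vertical copper rod 7 mm in diameter with a red collar at its foot, 52 mm from the hub axis towards the cell's -x (the switch end). Top 100 mm above the bench.
- post_black (a point): Top of the black-tipped bus post, alike, black collar, 52 mm from the hub axis towards the cell's +x.
- recess (a point): Centre of the recess floor, on the deck 30 mm above the bench, on the hub axis, axes as the cell's. The recess is 148 mm (x) by 84 mm (y) inside a blue rim 8 mm wide and 9 mm high, its +x +y corner cut off at 45 degrees (about 24 mm along each side), so the cover fits one way round only: axes along the cell's.
- recess_key (a point): Middle of the recess's cut-off corner, 60 mm to +x and 28 mm to +y of point recess.
- switch (a joint): Test toggle. 0 = off, leaning 0.5 rad to the cell's -x; 1.0 = on, leaning 0.5 rad to +x; stays where left. Hinge along the cell's y, 100 mm to -x of its origin, 52 mm above the bench, in a grey block 70 x 50 mm with its top 55 mm above the bench. Bar 10 mm thick, 55 mm long to the middle of its black ball (26 mm diameter). About 2 N moves it.
- switch_tip (a point): Middle of the black ball at the end of the switch lever (moves with it).
- cover: Splash cover, clear walls, orange foot band and top, open below: 144 (x) x 80 (y) x 88 mm high, walls 4 mm, +x +y corner cut off at 45 degrees (24 mm along each side). About 260 g. Origin at the centre of its foot, z up. On top, centred, a black bar handle along x: 80 mm long, 18 mm wide, underside 108 and top 122 mm above the foot, legs at x = +-32 mm.
- cover_key (a point): Middle of the cover's cut-off corner at foot level, 60 mm to +x and 28 mm to +y of its origin.
- plate1: Electrode plate (all alike, 130 g; may be absent): 4 mm dark steel on an 8 mm green spacer, body 68 (x) x 58 mm (y), flat sides. Origin: bore centre, underside; z up. Bore: six teeth inwards to 27 mm diameter at 30, 90, 150.. degrees from x, 1.5 mm clear of the hub all round. At +x a forked lug, flush with the top, 28 mm wide, end 60 mm from the origin; its 16 mm slot takes a post.
- plate2: Electrode plate (all alike, 130 g; may be absent): 4 mm dark steel on an 8 mm green spacer, body 68 (x) x 58 mm (y), flat sides. Origin: bore centre, underside; z up. Bore: six teeth inwards to 27 mm diameter at 30, 90, 150.. degrees from x, 1.5 mm clear of the hub all round. At +x a forked lug, flush with the top, 28 mm wide, end 60 mm from the origin; its 16 mm slot takes a post.
- plate3: Electrode plate (all alike, 130 g; may be absent): 4 mm dark steel on an 8 mm green spacer, body 68 (x) x 58 mm (y), flat sides. Origin: bore centre, underside; z up. Bore: six teeth inwards to 27 mm diameter at 30, 90, 150.. degrees from x, 1.5 mm clear of the hub all round. At +x a forked lug, flush with the top, 28 mm wide, end 60 mm from the origin; its 16 mm slot takes a post.
- plate4: Electrode plate (all alike, 130 g; may be absent): 4 mm dark steel on an 8 mm green spacer, body 68 (x) x 58 mm (y), flat sides. Origin: bore centre, underside; z up. Bore: six teeth inwards to 27 mm diameter at 30, 90, 150.. degrees from x, 1.5 mm clear of the hub all round. At +x a forked lug, flush with the top, 28 mm wide, end 60 mm from the origin; its 16 mm slot takes a post.
- plate5: Electrode plate (all alike, 130 g; may be absent): 4 mm dark steel on an 8 mm green spacer, body 68 (x) x 58 mm (y), flat sides. Origin: bore centre, underside; z up. Bore: six teeth inwards to 27 mm diameter at 30, 90, 150.. degrees from x, 1.5 mm clear of the hub all round. At +x a forked lug, flush with the top, 28 mm wide, end 60 mm from the origin; its 16 mm slot takes a post.
- reagent_jar: Bystander: amber jar, 66 mm diameter, 85 mm high, origin under its centre.
- sample_bottle: Bystander: white bottle, 68 mm diameter, 88 mm high, origin under its centre.
- beaker: Bystander: white beaker, 72 mm diameter, 90 mm high, origin under its centre.
Things that resemble listed ones, but are neither listed nor needed, are in the scene too. Leave any turquoise or yellow look-alike of the plate1 alone.

How it is judged (in metres and radians):
On the way, in this order (a step that is already met when the one before it is completed fails the run):
1. every plate is home on the hub, lugs alternating from the red post up (horizontal distance between each of plate1, plate2, plate3, plate4, plate5 and hub below 0.005 m and angle between each of plate1, plate2, plate3, plate4, plate5's own z axis and vertical below 0.06 rad and ((z of plate1 in the frame of hub between -0.004 and 0.004 m and x of post_red in the frame of plate1 above 0.042 m and y of post_red in the frame of plate1 between -0.01 and 0.01 m) or (z of plate1 in the frame of hub between 0.008 and 0.016 m and x of post_black in the frame of plate1 above 0.042 m and y of post_black in the frame of plate1 between -0.01 and 0.01 m) or (z of plate1 in the frame of hub between 0.02 and 0.028 m and x of post_red in the frame of plate1 above 0.042 m and y of post_red in the frame of plate1 between -0.01 and 0.01 m) or (z of plate1 in the frame of hub between 0.032 and 0.04 m and x of post_black in the frame of plate1 above 0.042 m and y of post_black in the frame of plate1 between -0.01 and 0.01 m) or (z of plate1 in the frame of hub between 0.044 and 0.052 m and x of post_red in the frame of plate1 above 0.042 m and y of post_red in the frame of plate1 between -0.01 and 0.01 m)) and ((z of plate2 in the frame of hub between -0.004 and 0.004 m and x of post_red in the frame of plate2 above 0.042 m and y of post_red in the frame of plate2 between -0.01 and 0.01 m) or (z of plate2 in the frame of hub between 0.008 and 0.016 m and x of post_black in the frame of plate2 above 0.042 m and y of post_black in the frame of plate2 between -0.01 and 0.01 m) or (z of plate2 in the frame of hub between 0.02 and 0.028 m and x of post_red in the frame of plate2 above 0.042 m and y of post_red in the frame of plate2 between -0.01 and 0.01 m) or (z of plate2 in the frame of hub between 0.032 and 0.04 m and x of post_black in the frame of plate2 above 0.042 m and y of post_black in the frame of plate2 between -0.01 and 0.01 m) or (z of plate2 in the frame of hub between 0.044 and 0.052 m and x of post_red in the frame of plate2 above 0.042 m and y of post_red in the frame of plate2 between -0.01 and 0.01 m)) and ((z of plate3 in the frame of hub between -0.004 and 0.004 m and x of post_red in the frame of plate3 above 0.042 m and y of post_red in the frame of plate3 between -0.01 and 0.01 m) or (z of plate3 in the frame of hub between 0.008 and 0.016 m and x of post_black in the frame of plate3 above 0.042 m and y of post_black in the frame of plate3 between -0.01 and 0.01 m) or (z of plate3 in the frame of hub between 0.02 and 0.028 m and x of post_red in the frame of plate3 above 0.042 m and y of post_red in the frame of plate3 between -0.01 and 0.01 m) or (z of plate3 in the frame of hub between 0.032 and 0.04 m and x of post_black in the frame of plate3 above 0.042 m and y of post_black in the frame of plate3 between -0.01 and 0.01 m) or (z of plate3 in the frame of hub between 0.044 and 0.052 m and x of post_red in the frame of plate3 above 0.042 m and y of post_red in the frame of plate3 between -0.01 and 0.01 m)) and ((z of plate4 in the frame of hub between -0.004 and 0.004 m and x of post_red in the frame of plate4 above 0.042 m and y of post_red in the frame of plate4 between -0.01 and 0.01 m) or (z of plate4 in the frame of hub between 0.008 and 0.016 m and x of post_black in the frame of plate4 above 0.042 m and y of post_black in the frame of plate4 between -0.01 and 0.01 m) or (z of plate4 in the frame of hub between 0.02 and 0.028 m and x of post_red in the frame of plate4 above 0.042 m and y of post_red in the frame of plate4 between -0.01 and 0.01 m) or (z of plate4 in the frame of hub between 0.032 and 0.04 m and x of post_black in the frame of plate4 above 0.042 m and y of post_black in the frame of plate4 between -0.01 and 0.01 m) or (z of plate4 in the frame of hub between 0.044 and 0.052 m and x of post_red in the frame of plate4 above 0.042 m and y of post_red in the frame of plate4 between -0.01 and 0.01 m)) and ((z of plate5 in the frame of hub between -0.004 and 0.004 m and x of post_red in the frame of plate5 above 0.042 m and y of post_red in the frame of plate5 between -0.01 and 0.01 m) or (z of plate5 in the frame of hub between 0.008 and 0.016 m and x of post_black in the frame of plate5 above 0.042 m and y of post_black in the frame of plate5 between -0.01 and 0.01 m) or (z of plate5 in the frame of hub between 0.02 and 0.028 m and x of post_red in the frame of plate5 above 0.042 m and y of post_red in the frame of plate5 between -0.01 and 0.01 m) or (z of plate5 in the frame of hub between 0.032 and 0.04 m and x of post_black in the frame of plate5 above 0.042 m and y of post_black in the frame of plate5 between -0.01 and 0.01 m) or (z of plate5 in the frame of hub between 0.044 and 0.052 m and x of post_red in the frame of plate5 above 0.042 m and y of post_red in the frame of plate5 between -0.01 and 0.01 m))), for 0.2 s.
2. the cover is home in its recess (z of cover in the frame of recess between -0.003 and 0.003 m and horizontal distance between cover and recess below 0.006 m and horizontal distance between cover_key and recess_key below 0.01 m and angle between cover's own z axis and vertical below 0.03 rad), for 0.2 s.
3. the switch is on (value of joint switch above 0.8 rad), for 0.2 s.
At the end, for the whole second after the job is handed in: Every plate on the hub (5 mm of its axis, level, underside 4 mm of its layer, 12 mm a layer), its lug round the post: red for layers 1, 3, 5, black for 2, 4. Cover's foot 3 mm of the recess floor, centred to 6 mm, cut corners together to 10 mm, level to 0.03 rad. Switch above 0.8. All at rest (all of step 1 and all of step 2 and value of joint switch above 0.8 rad and linear speed of each of plate1, plate2, plate3, plate4, plate5, cover below 0.02 m/s); the robot touches nothing.
It fails at once if the reagent jar is shoved away or tipped (distance of reagent_jar from where it was at the start of the episode above 0.04 m or angle between reagent_jar's own z axis and vertical above 0.5 rad).
It fails at once if the sample bottle is shoved away or tipped (distance of sample_bottle from where it was at the start of the episode above 0.04 m or angle between sample_bottle's own z axis and vertical above 0.5 rad).
It fails at once if the beaker is shoved away or tipped (distance of beaker from where it was at the start of the episode above 0.04 m or angle between beaker's own z axis and vertical above 0.5 rad).
Of plate1, plate2, plate3, plate4, plate5 only 4 to 5 are there at a start; the rules pass over those that are not, and their reading is None.
At some moment in a run one of plate1, plate2, plate3, plate4, plate5, cover may be knocked a few centimetres aside while the robot is not near it.
Once in a run the grip may slacken for a moment while it holds something.
It also fails if it takes over 210 s, if anything falls off the work surface, if the arm or the gripper's body presses on something with over 40 N, if the wrist force passes 120 N, or if a joint passes its speed limit or range.

ROBOT

A 6-joint arm with a two-finger parallel gripper is mounted at the origin on the work surface. World frame = base frame: x ahead of the robot, y to its left, z up, the work surface at z = 0. Lengths are in mm, angles in rad, forces in N, time in s.
With the tool pointing down it reaches from about 350 to 975 mm from the base axis. Payload 7.1 kg.
Tool frame: the origin (TCP) lies between the finger pads; the fingertips stand 8 mm ahead of it and the grasp point (between the pads) lies 11 mm behind it (ctrl.tips_ahead is the distance from the TCP to the fingertips, in mm); y points along the fingers, z is the direction in which the jaws open and shut, and the axes are right-handed (so a half turn about y gives the same grasp; the last joint's range is limited). The gripper opens to 88 mm and grips with 3 to 60 N. Pads are 20 mm wide; open, the fingers measure 115 mm over their backs; the gripper's body (75 mm by 178 mm) begins 61 mm behind the grasp point.
Start: joints at [-1.239, 0.423, 1.63, -0, 1.089, -0.019], TCP at [214.797, -586.913, 230.675] pointing down, gripper open.
Joint ranges: [-3, 3], [-0.9, 2.11], [0.09, 2.58], [-1.31, 4.45], [0.11, 2.69], [-2.54, 2.54]. Speed limits (rad/s): [2.39, 2.39, 3.01, 3.14, 3.14, 3.14].

INTERFACE

Orientations are given as a rotation vector (axis times angle).
In Python, from workcell import ctrl gives the robot as it stands.
- The arm moves only by the shell command python3 -m creep 'ROWS'. ROWS is JSON, a list of rows, each an object of numbers: "tx", "ty", "tz": the shift along the world's x, y, z in mm; "rx", "ry", "rz": the turn, a rotation vector about the world's x, y, z in rad; "fingers": the closure in counts, from 0 (fully open) to 255 (shut). A call has 1 to 10 rows; each row is the pose to reach, as a shift and turn from the pose commanded when the call began; what a row does not reach only later rows make up. A row lasts 1/8 s, in which the tool goes at most 62.5 mm and 10.7 degrees, less where a joint would pass 70% of its speed; a pose out of reach is approached as far as the arm can. A call with a gripper value outside its range is refused whole. The fingers move at their own pace and stop on an object; the grip force is fixed at half the most. Time passes only in rows, so rows that repeat a pose let the fingers close. It gives the time, the measured TCP pose, the force and the opening at its end, in the units of the state.
- ctrl.get_obs(): the state, without advancing time (a new reading comes with each control period).
- ctrl.get_image(name): name is "side" or "top" or "wrist"; returns a dict with "pixels" (400x640x3 uint8, blue, green, red), "intrinsics" (3x3 intrinsics, pixels), "rvec" (rotation vector, rad) and "tvec" (3), from world to camera coordinates, as OpenCV has them. Camera axes: x right, y down, z forward; pixel columns grow to the right and rows downward; lengths in mm; the calibration is good to about 2 mm. A picture is of the moment at which its call begins. There is no depth.
- ctrl.close_job(): hands the job in, once; it reports no verdict.
The state is a dict: "t": time; "qpos": joint angles; "qvel": joint speeds; "joint_torque": joint torques, N m; "ee_pos": TCP position; "orientation": TCP orientation; "ft_force": force on the tool from outside, world axes, zero at the start; "moment": the same for the moment, N m; "width": finger opening in mm.
Only numpy, scipy, OpenCV 4.12 (cv2) and the standard library are available. Lean on these libraries where they do the work, as an engineer would, in place of code of your own. Each camera call takes 0.05 s, during which the arm holds its last target.

## Working session

There is one attempt and no reset: what is moved stays moved. The work goes in short steps, Python scripts to look and compute and a shell command to move; the robot and the scene stay as the last step left them, time stands still between calls to the robot, and variables do not carry over. Pictures are saved under pics/ and viewed, and the job is handed in when it is done.

```bash
mkdir -p pics; ls
cat > h.py <<'E'
import numpy as np, cv2
from workcell import ctrl
def snap(name,fn,crop=None,scale=1):
    im=ctrl.get_image(name); p=im["pixels"]
    np.savez('cal_'+name+'.npz',K=im["intrinsics"],r=im["rvec"],t=im["tvec"],p=p)
    if crop: x0,y0,x1,y1=crop; p=p[y0:y1,x0:x1]
    if scale!=1: p=cv2.resize(p,None,fx=scale,fy=scale,interpolation=cv2.INTER_CUBIC)
    cv2.imwrite('pics/'+fn,p); return im
def cal(name):
    d=np.load('cal_'+name+'.npz'); return d['K'],cv2.Rodrigues(d['r'].astype(float))[0],d['t'].astype(float).ravel(),d['p']
def crop(name,fn,c,scale):
    p=cal(name)[3]; x0,y0,x1,y1=c; cv2.imwrite('pics/'+fn,cv2.resize(p[y0:y1,x0:x1],None,fx=scale,fy=scale,interpolation=cv2.INTER_CUBIC))
def pix2w(name,u,v,z):
    K,R,t,_=cal(name); d=R.T@np.linalg.inv(K)@np.array([u,v,1.]); c=-R.T@t
    return c+d*(z-c[2])/d[2]
def w2pix(name,P):
    K,R,t,_=cal(name); q=(K@(R@np.atleast_2d(np.array(P,float)).T+t[:,None])); return (q[:2]/q[2]).T
E
python3 - <<'E'
from h import *
for n in ["top","side","wrist"]:
    im=snap(n,n+"0.png"); 
    R=cv2.Rodrigues(np.array(im["rvec"],float))[0]; print(n,(-R.T@np.array(im["tvec"]).ravel()).round(),im["intrinsics"][0][0])
print(ctrl.get_obs())
E
```

```text
pics
top [ 392.   32. 1586.] 404.75443835933515
side [445. 669. 909.] 376.1961975092594
wrist [ 281. -561.  384.] 315.93573229666924
{'t': 0.15, 'qpos': array([-1.23899692e+00,  4.23679822e-01,  1.63048199e+00, -9.00934280e-06,
        1.08858037e+00, -1.89960281e-02]), 'qvel': array([-0.00019135, -0.0027244 , -0.00270864, -0.00065466,  0.00031046,
        0.00012629]), 'joint_torque': array([ 2.25750832e-04, -5.44987142e+01, -2.73919845e+01,  6.43617986e-02,
        2.05481012e-02, -7.68728569e-05]), 'ee_pos': array([ 214.67057714, -586.54613597,  230.08394527]), 'orientation': array([-0.36007327,  2.03185782, -2.02951862]), 'ft_force': array([ 0.48153379, -0.47444631,  0.7127537 ]), 'moment': array([-0.04777169, -0.08850166,  0.00713297]), 'width': 88.08236566865642}
```

View pics/top0.png

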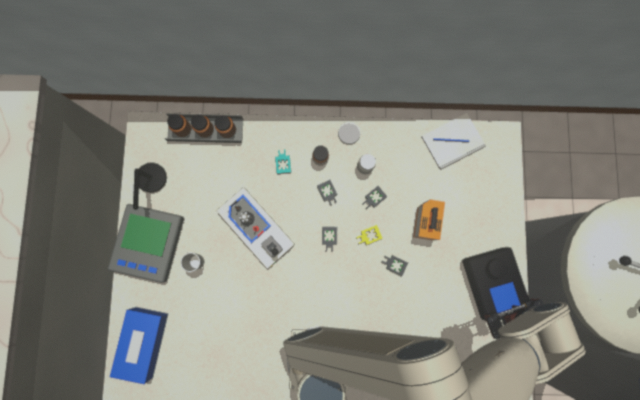

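View pics/side0.png

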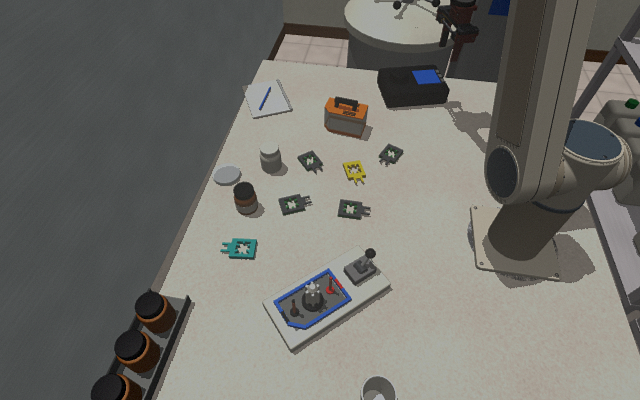

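View pics/wrist0.png

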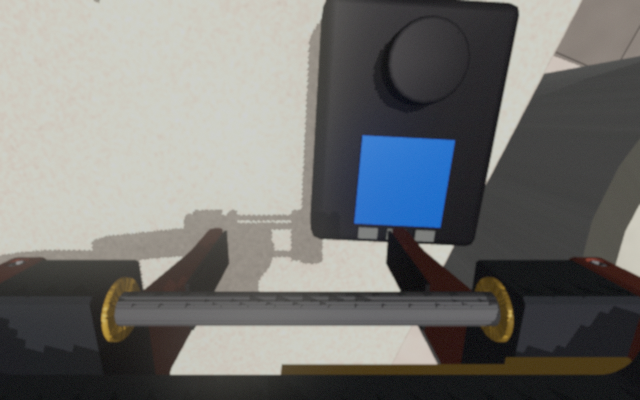

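Run:
```python
from h import *
for n,c in dict(p1=(327,190),p2=(375,197),p3=(329,236),p4=(396,265),yel=(371,235),turq=(283,163),cover=(431,220),jar=(320,155),bottle=(367,163),beaker=(192,263),cell=(256,228),hub=(245,215),sw=(272,246)).items(): print(n,pix2w("top",*c,12).round())
print(w2pix("top",[[0,0,0],[100,0,0],[0,100,0]]))
crop("top","t1.png",(250,130,450,280),4)
crop("side","s1.png",(200,130,420,230),3.6)
crop("side","s2.png",(240,230,420,360),4)
```

```text
p1 [643. -14.  12.]
p2 [ 620. -203.   12.]
p3 [463. -26.  12.]
p4 [ 358. -286.   12.]
yel [ 470. -189.   12.]
turq [747. 163.  12.]
cover [ 535. -423.   12.]
jar [783.  17.  12.]
bottle [ 756. -171.   12.]
beaker [346. 498.  12.]
cell [487. 258.  12.]
hub [536. 303.  12.]
sw [419. 194.  12.]
[[319.55875046 359.36901253]
 [320.17188909 331.87196385]
 [292.95390643 358.74094888]]
```

View pics/t1.png

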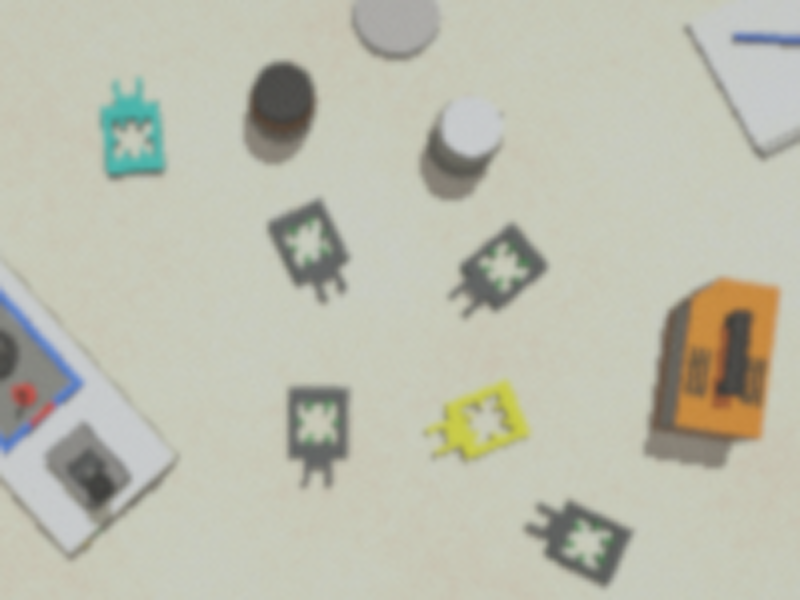

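View pics/s1.png

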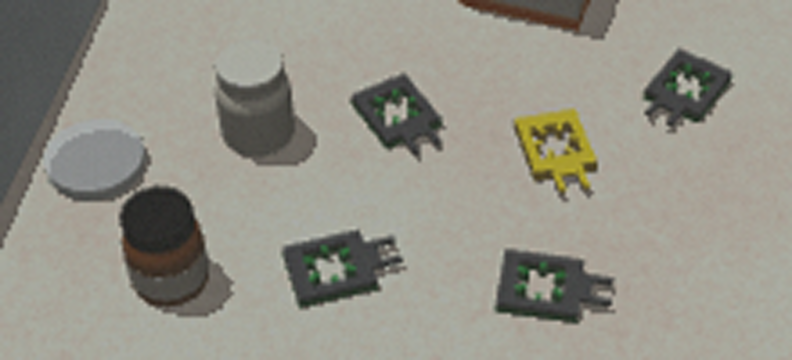

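View pics/s2.png

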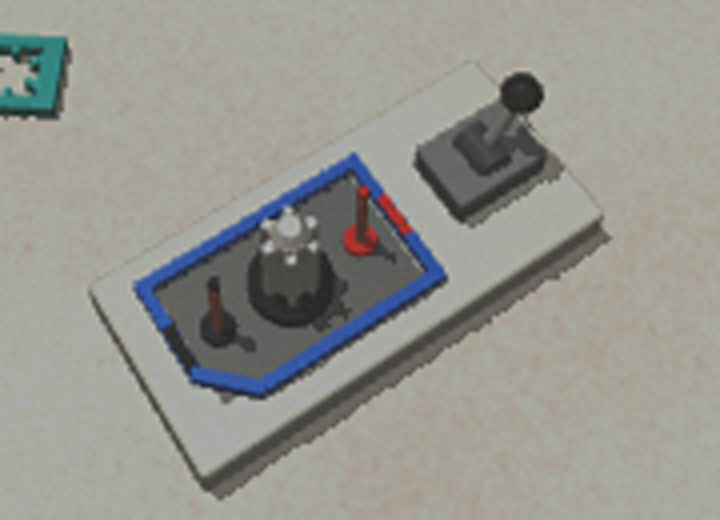

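```bash
cat >> h.py <<'E'
from scipy.spatial.transform import Rotation as Ro
def tool():
    o=ctrl.get_obs(); return Ro.from_rotvec(o["orientation"]).as_matrix(), np.array(o["ee_pos"]), o
def yaw_jaw(R): # jaw axis direction in world, rad mod pi
    return np.arctan2(R[1,2],R[0,2])
E
python3 - <<'E'
from h import *
R,p,o=tool(); print(R.round(3),yaw_jaw(R))
K,Rc,t,_=cal("wrist"); c=-Rc.T@t
print("cam in tool",(R.T@(c-p)).round(1),"\n",(R.T@Rc.T).round(3),K)
print(Rc.T.round(3))
E
```

```text
[[-0.939 -0.     0.344]
 [-0.344  0.001 -0.939]
 [-0.    -1.    -0.001]] -1.2199967023319434
cam in tool [ -71.  -153.8   -1.2] 
 [[ 0.     0.967  0.256]
 [-0.    -0.256  0.967]
 [ 1.    -0.     0.   ]] [[315.9357323    0.         307.02839337]
 [  0.         315.9357323  199.95344421]
 [  0.           0.           1.        ]]
[[ 0.343 -0.908 -0.24 ]
 [-0.939 -0.332 -0.087]
 [-0.001  0.256 -0.967]]
```

```bash
python3 -m creep '[{"tx":20,"ty":45,"tz":0,"rz":0.1},{"tx":43,"ty":95,"tz":0,"rz":0.25},{"tx":67,"ty":145,"tz":0,"rz":0.4},{"tx":90,"ty":195,"rz":0.55,"tz":0},{"tx":115,"ty":245,"rz":0.7,"tz":-30},{"tx":143,"ty":301,"rz":0.78,"tz":-70},{"tx":143,"ty":301,"rz":0.78,"tz":-100},{"tx":143,"ty":301,"rz":0.78,"tz":-100}]'
python3 - <<'E'
from h import *
R,p,o=tool(); print(p,yaw_jaw(R),o["ft_force"],o["qpos"])
for n in ["top","side","wrist"]: snap(n,n+"1.png")
E
```

```text
[ 214.67057714 -586.54613597  230.08394527] -1.2199967023319434 [ 0.48153379 -0.47444631  0.7127537 ] [-1.23899692e+00  4.23679822e-01  1.63048199e+00 -9.00934280e-06
  1.08858037e+00 -1.89960281e-02]schema error: expected keys tx, ty, tz, rx, ry, rz, fingers
```

View pics/top1.png

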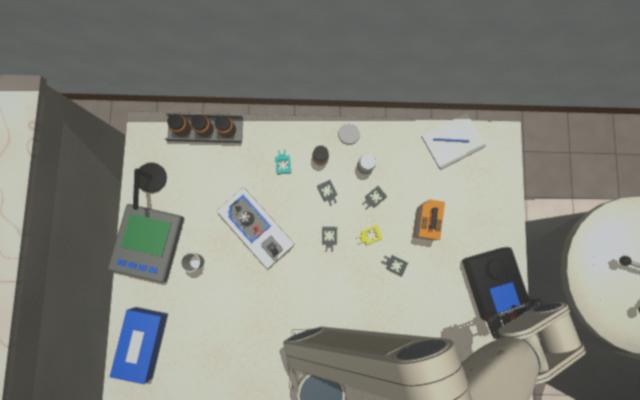

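View pics/side1.png

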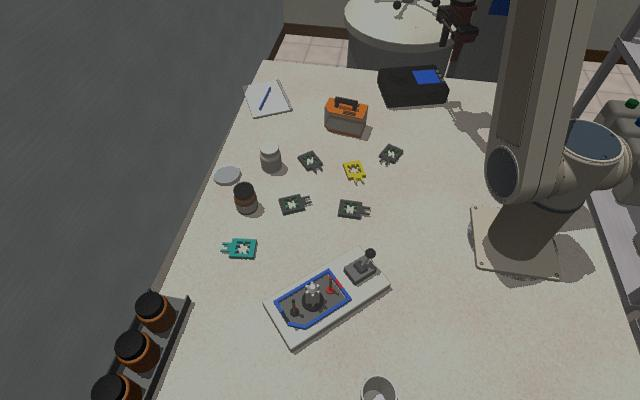

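View pics/wrist1.png

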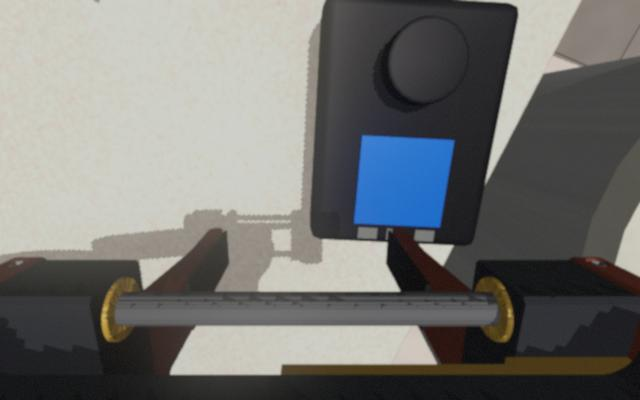

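Nothing moved, because every row needs all the keys. What could be taken for a plate (top view pixels): dark steel plates with green teeth at (327,190), (375,197), (329,236) and (396,265), a yellow look-alike at (371,235) and a turquoise one at (283,163). I choose the four dark ones. The close crop confirmed they are steel side up with green showing in the bore. I start with (396,265).

```bash
python3 -m creep '[{"tx":20,"ty":45,"tz":0,"rx":0,"ry":0,"rz":0.1,"fingers":0},{"tx":43,"ty":95,"tz":0,"rx":0,"ry":0,"rz":0.25,"fingers":0},{"tx":67,"ty":145,"tz":0,"rx":0,"ry":0,"rz":0.4,"fingers":0},{"tx":90,"ty":195,"tz":0,"rx":0,"ry":0,"rz":0.55,"fingers":0},{"tx":115,"ty":245,"tz":-30,"rx":0,"ry":0,"rz":0.7,"fingers":0},{"tx":143,"ty":301,"tz":-70,"rx":0,"ry":0,"rz":0.78,"fingers":0},{"tx":143,"ty":301,"tz":-100,"rx":0,"ry":0,"rz":0.78,"fingers":0},{"tx":143,"ty":301,"tz":-100,"rx":0,"ry":0,"rz":0.78,"fingers":0}]'
python3 - <<'E'
from h import *
R,p,o=tool(); print(p,yaw_jaw(R),o["ft_force"],o["qpos"])
for n in ["top","side","wrist"]: snap(n,n+"1.png")
crop("top","top1c.png",(200,100,520,400),2)
E
```

```text
t: 1.3
ee_pos: [356.8, -284.0, 129.0]
orientation: [-0.971, 1.529, -1.52]
ft_force: [-0.3, -0.3, -1.1]
width: 87.9
[ 356.78359125 -284.01380951  129.03571442] -0.43796367071754944 [-0.31920048 -0.30079721 -1.08234334] [-6.98395375e-01  3.44066943e-01  2.06303781e+00 -5.37488778e-05
  7.39591494e-01 -2.60388745e-01]
```

View pics/top1c.png

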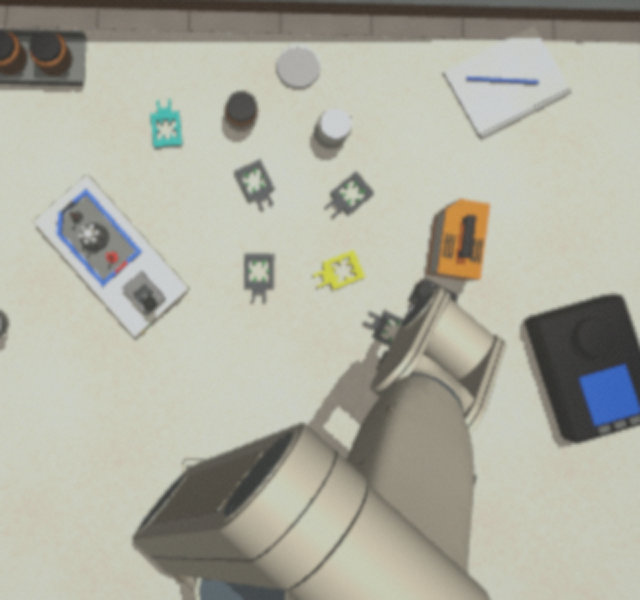

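View pics/wrist1.png

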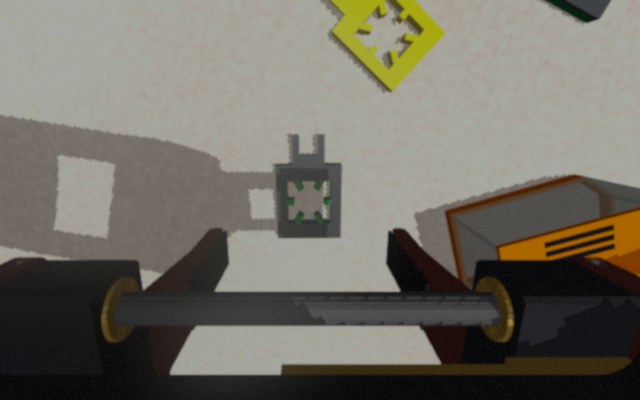

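```bash
cat >> h.py <<'E'
def plate_pts(x,y,th,z):
    # body outline at z(top), lug fork
    b=np.array([[34,29],[34,14],[60,14],[60,8],[34,8],[34,-8],[60,-8],[60,-14],[34,-14],[34,-29],[-34,-29],[-34,29]],float)
    c,s=np.cos(th),np.sin(th)
    return np.c_[b@np.array([[c,s],[-s,c]])+[x,y],np.full(len(b),z)]
def overlay(name,fn,polys,crop_,scale,pts=[]):
    p=cal(name)[3]; x0,y0,x1,y1=crop_
    im=cv2.resize(p[y0:y1,x0:x1],None,fx=scale,fy=scale,interpolation=cv2.INTER_CUBIC)
    for P in polys:
        q=((w2pix(name,P)+0.5-[x0,y0])*scale-.5).round().astype(int); cv2.polylines(im,[q.reshape(-1,1,2)],True,(0,0,255),1)
    for P in pts:
        q=((w2pix(name,[P])[0]+0.5-[x0,y0])*scale-.5).round().astype(int); cv2.circle(im,tuple(int(a) for a in q),3,(255,0,255),-1)
    cv2.imwrite('pics/'+fn,im)
E
python3 - <<'E'
from h import *
crop("wrist","w1c.png",(250,115,370,250),4)
E
```

```text
(no output)
```

View pics/w1c.png

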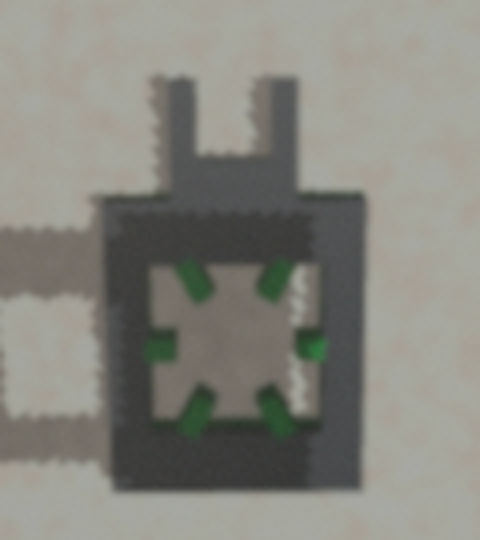

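Run:
```python
from h import *
f=lambda x,y:((x+.5)/4+250-.5,(y+.5)/4+115-.5)
a=pix2w("wrist",*f(234,77),12);b=pix2w("wrist",*f(236,489),12)
d=a-b; th=np.arctan2(d[1],d[0]); print(np.linalg.norm(d)," exp 94",th)
c=(a+b)/2-13*np.array([np.cos(th),np.sin(th),0]);print(c)
overlay("wrist","w1o.png",[plate_pts(c[0],c[1],th,12)],(250,115,370,250),4,[[c[0],c[1],0]])
R,p,o=tool();print("move",c-p,"turn",th-np.pi/2-yaw_jaw(R))
```

```text
93.20607603082385  exp 94 1.1363213726556332
[ 358.33666431 -289.5767226    12.        ]
move [ 3.83405203e-03 -2.48151659e+00 -1.19811745e+02] turn 0.0062058466874839735
```

View pics/w1o.png

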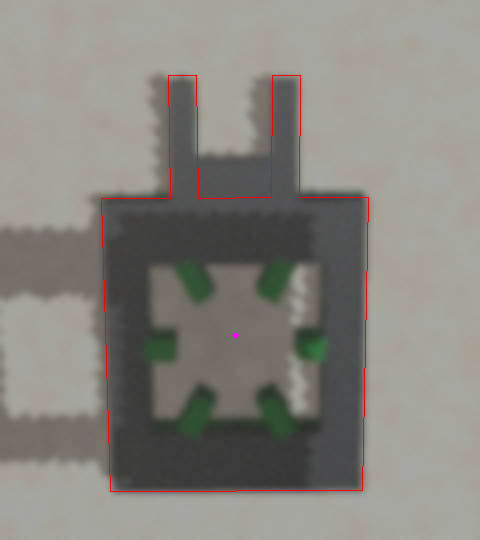

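```bash
python3 -m creep '[{"tx":0.5,"ty":-3,"tz":-50,"rx":0,"ry":0,"rz":0.006,"fingers":0},{"tx":0.5,"ty":-3,"tz":-90,"rx":0,"ry":0,"rz":0.006,"fingers":0},{"tx":0.5,"ty":-3,"tz":-119,"rx":0,"ry":0,"rz":0.006,"fingers":0},{"tx":0.5,"ty":-3,"tz":-119,"rx":0,"ry":0,"rz":0.006,"fingers":0},{"tx":0.5,"ty":-3,"tz":-119,"rx":0,"ry":0,"rz":0.006,"fingers":0}]'
python3 - <<'E'
from h import *
for i in range(3):
    R,p,o=tool(); print(p,yaw_jaw(R),o["ft_force"]); snap("wrist","w2.png")
E
```

```text
t: 2.08
ee_pos: [359.0, -290.2, 13.1]
orientation: [-0.97, 1.52, -1.524]
ft_force: [-1.1, -0.1, 0.2]
width: 87.9
[ 359.00360971 -290.2052161    13.08474441] -0.43501192013107187 [-1.05072628 -0.10122565  0.24519455]
[ 359.16941203 -290.15941085   13.264011  ] -0.4347026947362465 [-0.75964263  0.20803197 -0.14066413]
[ 359.20455437 -290.02403664   13.2820617 ] -0.43443145504821334 [-0.14458875 -0.17883278  0.18714206]
```

View pics/w2.png

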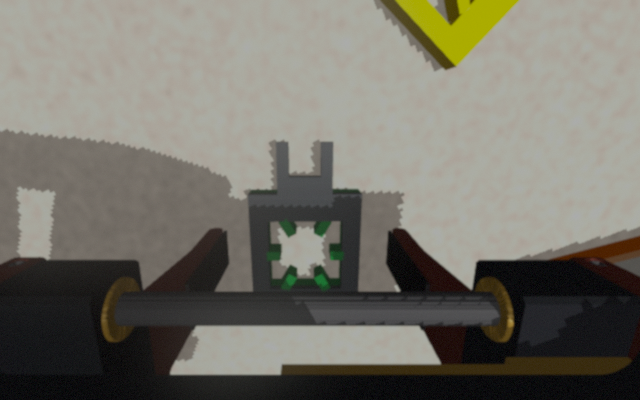

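```bash
python3 -m creep '[{"tx":0,"ty":0,"tz":-2.5,"rx":0,"ry":0,"rz":0,"fingers":0},{"tx":0,"ty":0,"tz":-2.5,"rx":0,"ry":0,"rz":0,"fingers":255},{"tx":0,"ty":0,"tz":-2.5,"rx":0,"ry":0,"rz":0,"fingers":255},{"tx":0,"ty":0,"tz":-2.5,"rx":0,"ry":0,"rz":0,"fingers":255},{"tx":0,"ty":0,"tz":-2.5,"rx":0,"ry":0,"rz":0,"fingers":255},{"tx":0,"ty":0,"tz":-2.5,"rx":0,"ry":0,"rz":0,"fingers":255}]'
python3 - <<'E'
from h import *
for i in range(1):
    R,p,o=tool(); print(p,yaw_jaw(R),o["ft_force"]); snap("wrist","w3.png")
E
```

```text
t: 2.98
ee_pos: [358.3, -288.9, 9.2]
orientation: [-0.972, 1.521, -1.521]
ft_force: [0.1, 0.7, 0.2]
width: 57.5
[ 358.32765002 -288.88531686    9.16494699] -0.4340038225841129 [0.1331922  0.70705822 0.16730823]
```

View pics/w3.png

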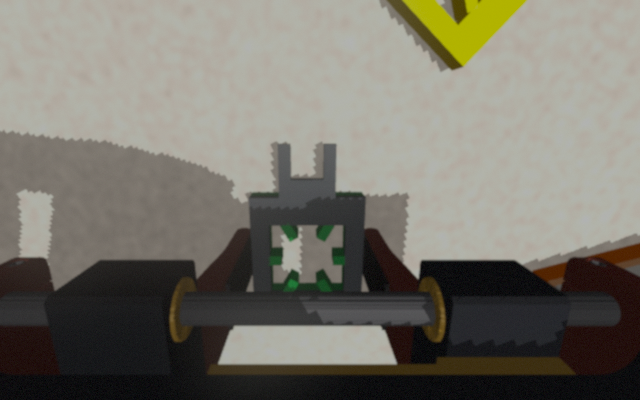

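```bash
python3 -m creep '[{"tx":0,"ty":0,"tz":60,"rx":0,"ry":0,"rz":0,"fingers":255},{"tx":0,"ty":0,"tz":120,"rx":0,"ry":0,"rz":0,"fingers":255},{"tx":0,"ty":0,"tz":180,"rx":0,"ry":0,"rz":0,"fingers":255},{"tx":0,"ty":0,"tz":190,"rx":0,"ry":0,"rz":0,"fingers":255}]'
python3 - <<'E'
from h import *
snap("top","top2.png",(205,175,305,275),6); snap("side","side2.png",(250,230,400,355),5)
R,p,o=tool(); print(p,yaw_jaw(R),o["width"],o["ft_force"])
E
```

```text
t: 3.52
ee_pos: [359.9, -290.3, 202.8]
orientation: [-0.969, 1.514, -1.527]
ft_force: [-0.0, -0.5, -1.2]
width: 57.8
[ 358.58059517 -289.17403371  199.97419942] -0.4339911168036533 57.949491423047554 [-0.03626011  0.31057967 -1.65333555]
```

View pics/top2.png

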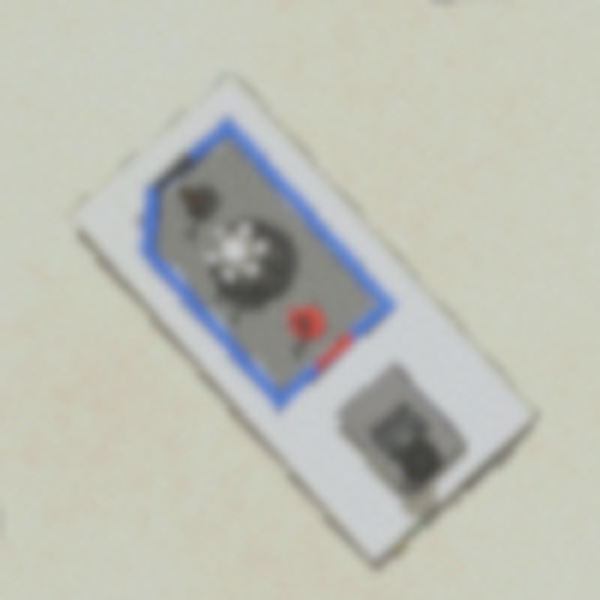

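View pics/side2.png

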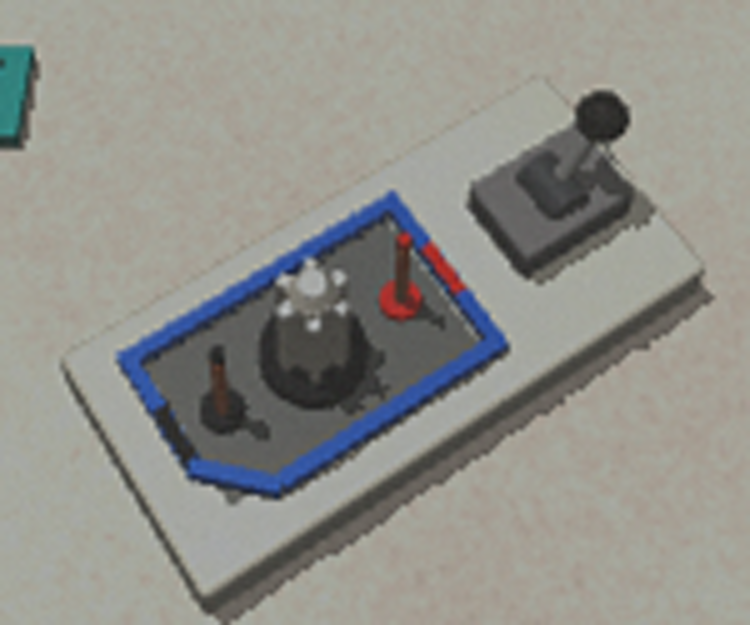

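Run:
```python
from h import *
f=lambda x,y:((x+.5)/6+205-.5,(y+.5)/6+175-.5)
P=[pix2w("top",*f(*q),30)[:2] for q in [(75,218),(230,72),(540,410),(375,568)]]
P=np.array(P);print(P)
far=(P[0]+P[1])/2; near=(P[2]+P[3])/2; d=far-near; d2=P[0]-P[1]
th=np.arctan2(*d[::-1]); print("len",np.linalg.norm(d),np.linalg.norm(d2),"yaw",th,np.arctan2(*d2[::-1])-np.pi/2)
c=P.mean(0); hub=c+45*np.array([np.cos(th),np.sin(th)]); print("c",c,"hub",hub)
# checks
print(pix2w("top",*f(238,250),111), pix2w("top",*f(306,322),30))
```

```text
[[547.64911084 408.63035297]
 [645.20744737 313.67676387]
 [432.18984628 106.00182647]
 [330.40041971 207.04101247]]
len 296.91174252186204 136.13894780521986 yaw 0.7603870017403841 0.7989276551035749
c [488.86170605 258.83748894] hub [521.46732647 289.85157473]
[522.47488843 288.90473158 111.        ] [484.52067765 257.36837579  30.        ]
```

```bash
python3 -m creep '[{"tx":10,"ty":30,"tz":5,"rx":0,"ry":0,"rz":0.17,"fingers":255},{"tx":25,"ty":75,"tz":10,"rx":0,"ry":0,"rz":0.34,"fingers":255},{"tx":40,"ty":120,"tz":10,"rx":0,"ry":0,"rz":0.51,"fingers":255},{"tx":55,"ty":165,"tz":10,"rx":0,"ry":0,"rz":0.68,"fingers":255},{"tx":70,"ty":210,"tz":10,"rx":0,"ry":0,"rz":0.85,"fingers":255},{"tx":85,"ty":255,"tz":10,"rx":0,"ry":0,"rz":1.02,"fingers":255},{"tx":100,"ty":300,"tz":10,"rx":0,"ry":0,"rz":1.19,"fingers":255},{"tx":115,"ty":345,"tz":10,"rx":0,"ry":0,"rz":1.36,"fingers":255},{"tx":130,"ty":390,"tz":10,"rx":0,"ry":0,"rz":1.53,"fingers":255},{"tx":145,"ty":435,"tz":10,"rx":0,"ry":0,"rz":1.7,"fingers":255}]' && python3 -m creep '[{"tx":15,"ty":40,"tz":0,"rx":0,"ry":0,"rz":0.17,"fingers":255},{"tx":30,"ty":80,"tz":0,"rx":0,"ry":0,"rz":0.34,"fingers":255},{"tx":45,"ty":120,"tz":0,"rx":0,"ry":0,"rz":0.51,"fingers":255},{"tx":60,"ty":160,"tz":0,"rx":0,"ry":0,"rz":0.68,"fingers":255},{"tx":72,"ty":185,"tz":-5,"rx":0,"ry":0,"rz":0.85,"fingers":255},{"tx":79,"ty":203,"tz":-10,"rx":0,"ry":0,"rz":1.02,"fingers":255},{"tx":79,"ty":203,"tz":-10,"rx":0,"ry":0,"rz":1.08,"fingers":255},{"tx":79,"ty":203,"tz":-10,"rx":0,"ry":0,"rz":1.08,"fingers":255},{"tx":79,"ty":203,"tz":-10,"rx":0,"ry":0,"rz":1.08,"fingers":255}]'
python3 - <<'E'
from h import *
snap("wrist","w4.png")
R,p,o=tool(); print(p,yaw_jaw(R),o["width"],o["qpos"])
E
```

```text
t: 4.88
ee_pos: [502.1, 147.3, 206.3]
orientation: [-1.56, 0.238, -0.231]
ft_force: [0.3, -0.3, -1.5]
width: 58.1
t: 6.0
ee_pos: [581.6, 348.5, 197.3]
orientation: [-1.485, -0.603, 0.607]
ft_force: [-0.8, -0.1, -1.1]
width: 57.6
[581.84686951 348.59013586 197.92813924] 2.344668607656144 57.86790650262267 [ 5.22221485e-01  5.36090563e-01  1.52558749e+00 -5.51521493e-06
  1.08175170e+00 -1.82244493e+00]
```

View pics/w4.png

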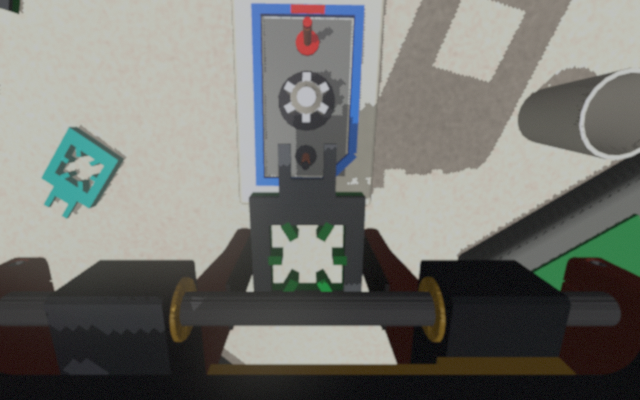

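Run:
```python
from h import *
crop("wrist","w4c.png",(225,0,390,200),4)
```

```text
(no output)
```

View pics/w4c.png

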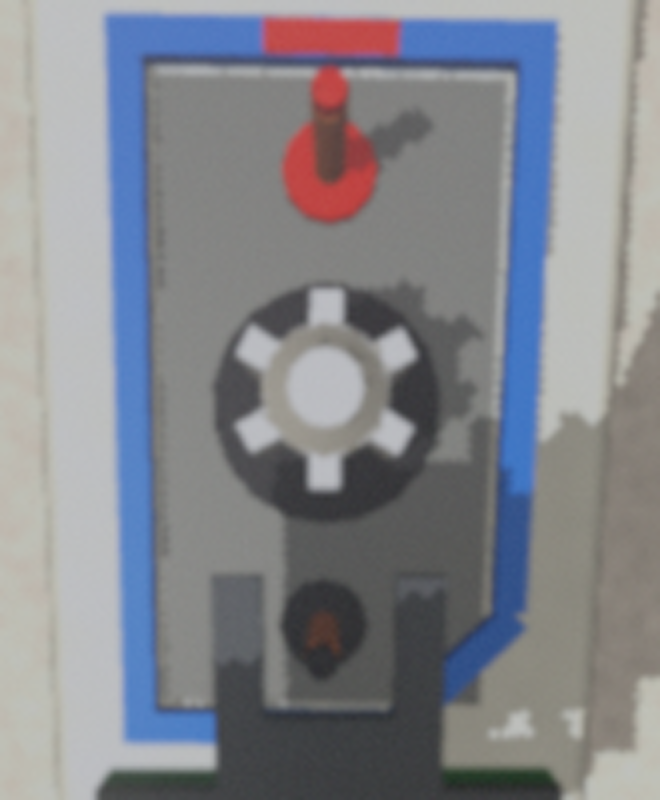

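```bash
cat >> h.py <<'E'
def fcrop(q,c,s): return ((q[0]+.5)/s+c[0]-.5,(q[1]+.5)/s+c[1]-.5)
def fit_hub(name,obs):
    # obs: list of (kind,u,v); kinds map to cell-frame offset from hub axis and z
    off=dict(hubtop=(0,0,111),spl=(0,0,100),red=(-52,0,100),black=(52,0,100),sh=(0,0,40),splm=(-18,0,100),splp=(18,0,100))
    def res(a):
        r=[]
        for k,u,v in obs:
            ox,oy,z=off[k]; c,s=np.cos(a[2]),np.sin(a[2])
            r+=list(w2pix(name,[[a[0]+c*ox-s*oy,a[1]+s*ox+c*oy,z]])[0]-[u,v])
        return r
    from scipy.optimize import least_squares
    s=least_squares(res,[522,289,.775]); return s.x,np.array(s.fun).reshape(-1,2)
E
python3 - <<'E'
from h import *
C=(225,0);F=lambda x,y:fcrop((x,y),C,4)
o=[("splm",*F(326,287)),("splp",*F(323,491)),("hubtop",*F(325,386)),("red",*F(329,86)),("black",*F(321,665))]
a,r=fit_hub("wrist",o);print(a,r.round(2))
R,p,ob=tool()
zt=p[2]+2.8
l=pix2w("wrist",*F(329.5,576),zt); print("lug end",l, "in tool",R.T@(l-p))
crop("wrist","w4d.png",(235,130,380,300),4)
print((R.T@(np.array([a[0],a[1],p[2]])-p)))
E
```

```text
[523.06602834 290.64286832   0.75785271] [[ 0.04  0.54]
 [ 0.1  -0.59]
 [-0.12  0.3 ]
 [-0.   -0.03]
 [-0.01 -0.31]]
lug end [541.33470728 309.79939705 200.72813924] in tool [-56.09081966  -2.69987905   0.57211021]
[-82.54041775   0.14679488  -0.36193004]
```

View pics/w4d.png

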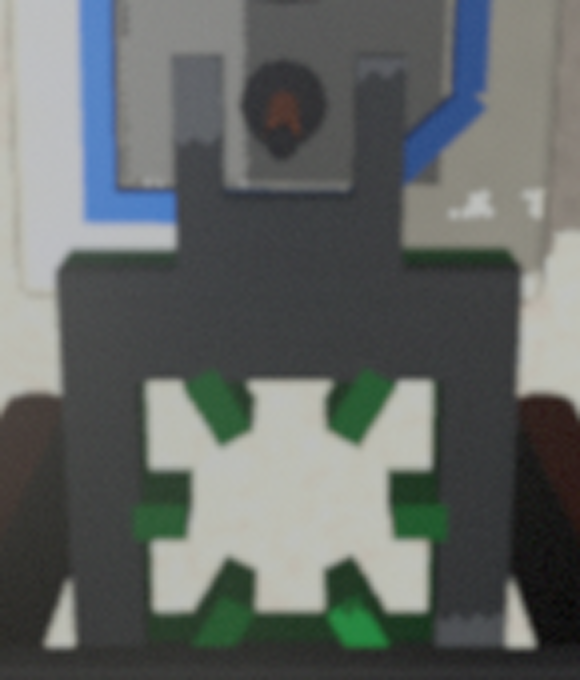

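```bash
cat >> h.py <<'E'
def plate_in_tool(dx,dz,th,R,p,dy=-2.8):
    # plate x = -tool x ; plate y = +tool z (jaw); up = -tool y. th: yaw err
    P=plate_pts(0,0,th,0)
    T=np.c_[-P[:,0]+dx, np.full(len(P),dy), P[:,1]+dz]
    return T@R.T+p
E
python3 - <<'E'
from h import *
R,p,ob=tool()
overlay("wrist","w4e.png",[plate_in_tool(3.9,.5,0,R,p)],(235,130,380,300),4)
print(np.cross([0,0,1],-R[:,0]).round(2),R[:,2].round(2))
K,Rc,t,_=cal("wrist"); c=-Rc.T@t
print("cam in tool",(R.T@(c-p)).round(2),"\n",(R.T@Rc.T).round(4))
E
```

```text
[ 0.7  -0.72  0.  ] [-0.7   0.72  0.  ]
cam in tool [ -68.63 -153.33    0.71] 
 [[ 4.000e-04  9.665e-01  2.566e-01]
 [ 8.000e-04 -2.566e-01  9.665e-01]
 [ 1.000e+00 -2.000e-04 -9.000e-04]]
```

View pics/w4e.png

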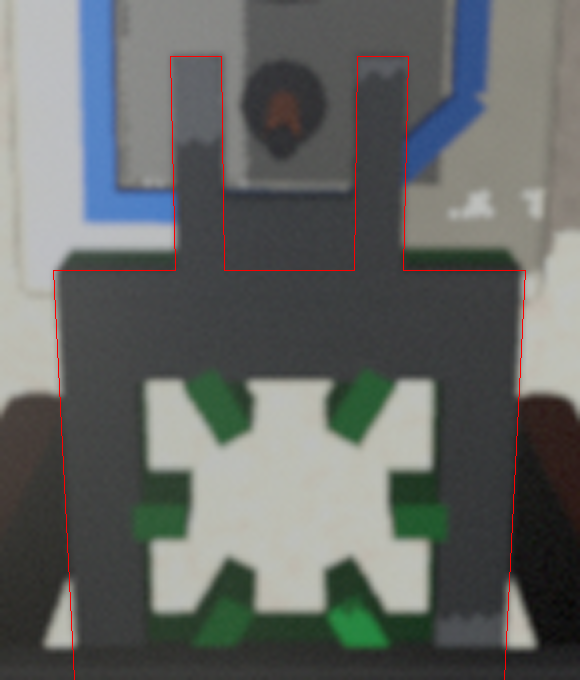

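Run:
```python
from h import *
for i in range(3):
    R,p,ob=tool(); snap("wrist","tmp.png")
    K,Rc,t,_=cal("wrist"); c=-Rc.T@t
    print("p",p.round(2),"cam in tool",(R.T@(c-p)).round(2),"cam",c.round(2),Ro.from_matrix(R.T@Rc.T).as_rotvec().round(4))
```

```text
p [581.85 348.59 197.93] cam in tool [ -68.54 -153.86    0.63] cam [532.63 301.27 351.91] [-1.3993 -1.0753 -1.3978]
p [582.02 348.65 198.39] cam in tool [ -68.52 -153.88    0.63] cam [532.73 301.29 352.34] [-1.3993 -1.0753 -1.3978]
p [582.17 348.76 198.79] cam in tool [ -68.53 -153.85    0.62] cam [532.81 301.33 352.67] [-1.3993 -1.0753 -1.3978]
```

```bash
cat >> h.py <<'E'
def wshift():
    R,p,o=tool(); K,Rc,t,_=cal("wrist"); c=-Rc.T@t
    return c-(p+R@np.array([-70,-154,0.]))
E
python3 -m creep '[{"tx":-30,"ty":-30,"tz":0,"rx":0,"ry":0,"rz":-0.01,"fingers":255},{"tx":-61.3,"ty":-61.2,"tz":0,"rx":0,"ry":0,"rz":-0.016,"fingers":255},{"tx":-61.3,"ty":-61.2,"tz":-40,"rx":0,"ry":0,"rz":-0.016,"fingers":255},{"tx":-61.3,"ty":-61.2,"tz":-65,"rx":0,"ry":0,"rz":-0.016,"fingers":255},{"tx":-61.3,"ty":-61.2,"tz":-65,"rx":0,"ry":0,"rz":-0.016,"fingers":255},{"tx":-61.3,"ty":-61.2,"tz":-65,"rx":0,"ry":0,"rz":-0.016,"fingers":255}]'
python3 - <<'E'
from h import *
snap("wrist","w5.png",(220,80,400,300),3)
R,p,o=tool(); print(p,yaw_jaw(R),o["width"],o["ft_force"],wshift())
print("bore err",p+R@[2.3,0,0]-[522.47,289.14,0])
E
```

```text
t: 6.95
ee_pos: [521.7, 288.2, 135.2]
orientation: [-1.488, -0.595, 0.592]
ft_force: [0.4, 0.4, -1.5]
width: 57.9
[521.88513255 288.34707273 135.47327422] 2.329909104201797 57.66450970499411 [ 0.19014085 -0.05154218 -0.67170037] [ 0.51065045  1.40481027 -0.36256059]
bore err [  1.08365512   0.79011102 135.47798643]
```

View pics/w5.png

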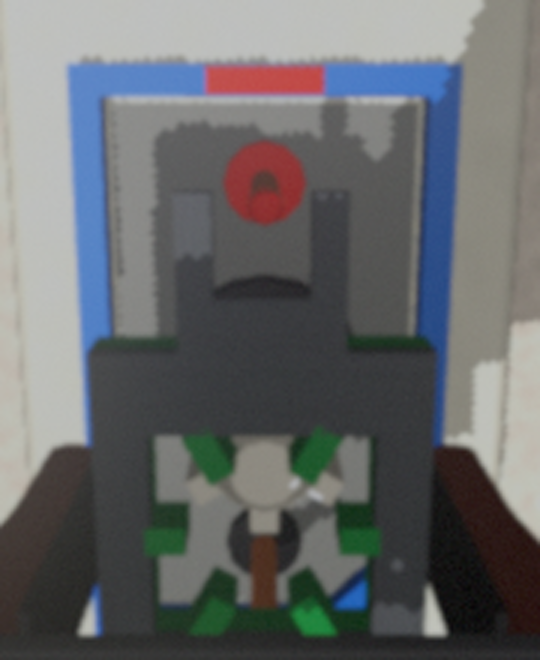

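```bash
python3 -m creep '[{"tx":-1,"ty":-0.7,"tz":-8,"rx":0,"ry":0,"rz":0,"fingers":255},{"tx":-1,"ty":-0.7,"tz":-16,"rx":0,"ry":0,"rz":0,"fingers":255},{"tx":-1,"ty":-0.7,"tz":-24,"rx":0,"ry":0,"rz":0,"fingers":255},{"tx":-1,"ty":-0.7,"tz":-30,"rx":0,"ry":0,"rz":0,"fingers":255},{"tx":-1,"ty":-0.7,"tz":-30,"rx":0,"ry":0,"rz":0,"fingers":255}]'
python3 - <<'E'
from h import *
snap("wrist","w6.png",(220,80,400,300),3); snap("side","s6.png",(250,180,400,355),4)
R,p,o=tool(); print(p,yaw_jaw(R),o["width"],o["ft_force"],o["moment"])
print("bore err",p+R@[2.3,0,0]-[522.47,289.14,0])
E
```

```text
t: 7.62
ee_pos: [519.6, 287.0, 103.4]
orientation: [-1.488, -0.593, 0.595]
ft_force: [0.4, -0.5, -1.2]
width: 57.7
[520.06993689 287.20931492 104.1066621 ] 2.3300011689615854 57.85994225482909 [ 0.19819105 -0.08228584 -1.04700724] [ 0.09976132 -0.14629333 -0.03735124]
bore err [ -0.73168088  -0.34749189 104.10651196]
```

View pics/w6.png

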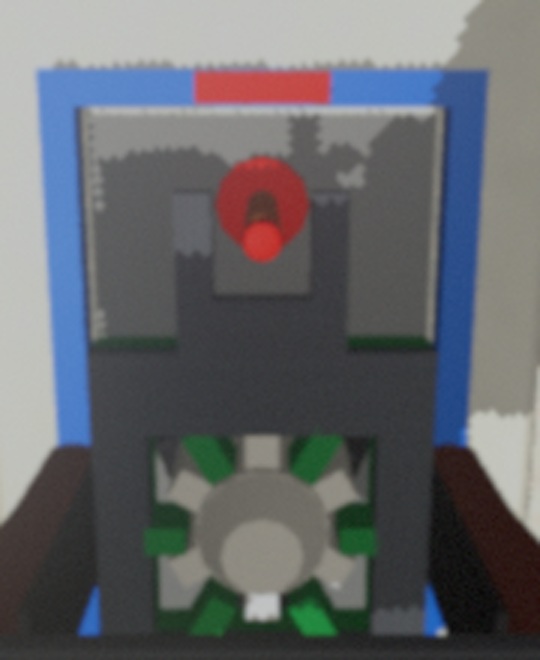

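View pics/s6.png

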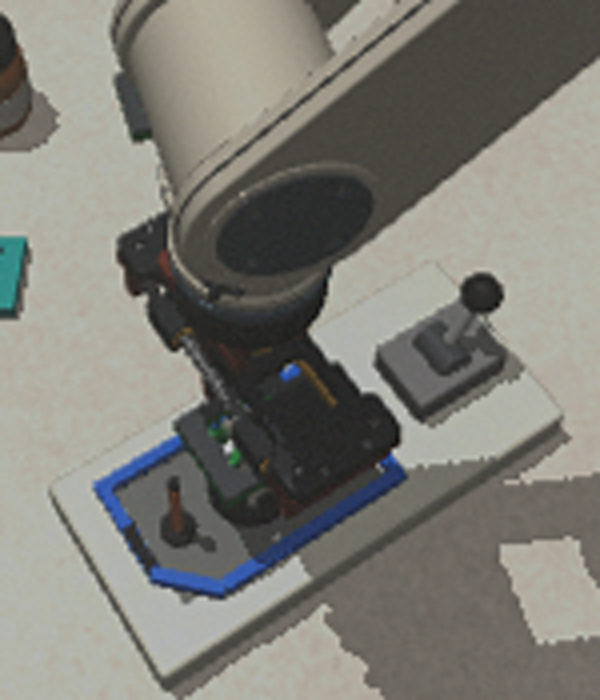

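```bash
python3 -m creep '[{"tx":0.3,"ty":0.1,"tz":-10,"rx":0,"ry":0,"rz":0,"fingers":255},{"tx":0.3,"ty":0.1,"tz":-20,"rx":0,"ry":0,"rz":0,"fingers":255},{"tx":0.3,"ty":0.1,"tz":-30,"rx":0,"ry":0,"rz":0,"fingers":255},{"tx":0.3,"ty":0.1,"tz":-40,"rx":0,"ry":0,"rz":0,"fingers":255},{"tx":0.3,"ty":0.1,"tz":-47,"rx":0,"ry":0,"rz":0,"fingers":255},{"tx":0.3,"ty":0.1,"tz":-50,"rx":0,"ry":0,"rz":0,"fingers":255},{"tx":0.3,"ty":0.1,"tz":-50,"rx":0,"ry":0,"rz":0,"fingers":255}]'
python3 -m creep '[{"tx":0,"ty":0,"tz":-2,"rx":0,"ry":0,"rz":0,"fingers":255},{"tx":0,"ty":0,"tz":-4,"rx":0,"ry":0,"rz":0,"fingers":255},{"tx":0,"ty":0,"tz":-4,"rx":0,"ry":0,"rz":0,"fingers":255}]'
```

```text
t: 8.6
ee_pos: [520.3, 287.3, 54.0]
orientation: [-1.488, -0.594, 0.594]
ft_force: [0.0, 0.1, -1.4]
width: 57.6
t: 8.98
ee_pos: [520.3, 287.3, 50.1]
orientation: [-1.488, -0.594, 0.594]
ft_force: [0.9, 1.2, -1.2]
width: 57.8
```

```bash
python3 -m creep '[{"tx":0,"ty":0,"tz":-0.5,"rx":0,"ry":0,"rz":0,"fingers":255},{"tx":0,"ty":0,"tz":-0.5,"rx":0,"ry":0,"rz":0,"fingers":0},{"tx":0,"ty":0,"tz":-0.5,"rx":0,"ry":0,"rz":0,"fingers":0},{"tx":0,"ty":0,"tz":-0.5,"rx":0,"ry":0,"rz":0,"fingers":0},{"tx":0,"ty":0,"tz":40,"rx":0,"ry":0,"rz":0,"fingers":0},{"tx":0,"ty":0,"tz":90,"rx":0,"ry":0,"rz":0,"fingers":0},{"tx":0,"ty":0,"tz":150,"rx":0,"ry":0,"rz":0,"fingers":0},{"tx":0,"ty":0,"tz":150,"rx":0,"ry":0,"rz":0,"fingers":0}]'
python3 - <<'E'
from h import *
snap("wrist","w7.png"); print(tool()[1])
snap("top","top7.png",(250,120,450,290),4)
E
```

```text
t: 9.98
ee_pos: [523.1, 288.8, 205.4]
orientation: [-1.487, -0.601, 0.586]
ft_force: [0.4, 1.0, -0.2]
width: 88.2
[521.49820777 287.94778307 202.6440942 ]
```

View pics/w7.png

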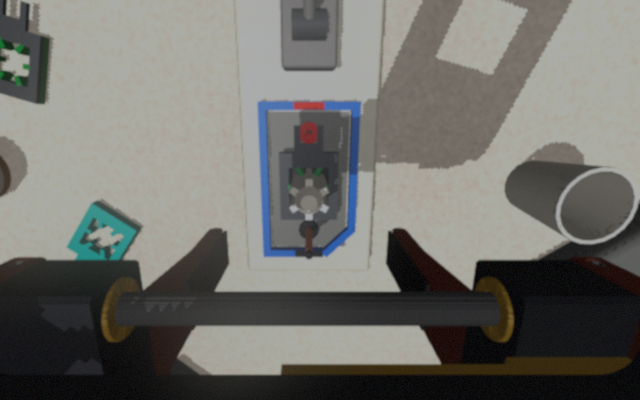

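View pics/top7.png

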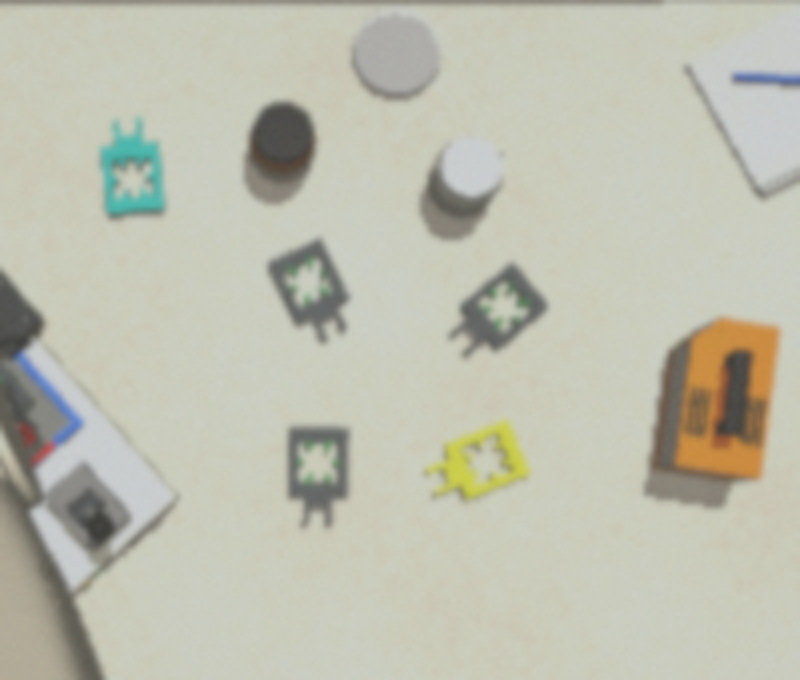

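Run:
```python
from h import *
crop("top","top7f.png",(0,0,640,400),1.25)
f=lambda x,y:fcrop((x,y),(250,120),4)
for n,a,b in [("p1",(307,282),(331,334)),("p2",(504,304),(459,345)),("p3",(318,462),(317,522))]:
    A=pix2w("top",*f(*a),12);B=pix2w("top",*f(*b),12);d=B-A;print(n,A.round(),np.arctan2(d[1],d[0]).round(2),np.hypot(*d[:2]).round())
```

```text
p1 [642. -12.  12.] -2.69 57.0
p2 [ 625. -206.   12.] 2.33 61.0
p3 [466. -26.  12.] -3.14 58.0
```

View pics/top7f.png

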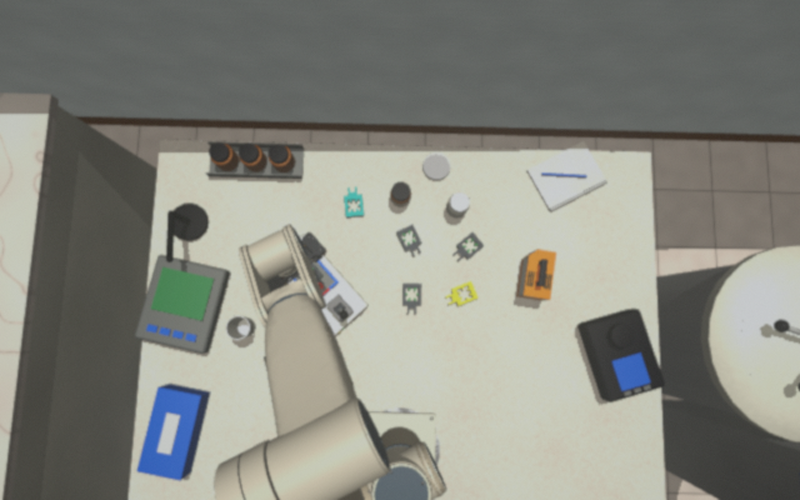

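```bash
python3 -m creep '[{"tx":-9,"ty":-50,"tz":0,"rx":0,"ry":0,"rz":-0.15,"fingers":0},{"tx":-18,"ty":-105,"tz":0,"rx":0,"ry":0,"rz":-0.3,"fingers":0},{"tx":-28,"ty":-160,"tz":0,"rx":0,"ry":0,"rz":-0.45,"fingers":0},{"tx":-38,"ty":-215,"tz":0,"rx":0,"ry":0,"rz":-0.6,"fingers":0},{"tx":-47,"ty":-268,"tz":-30,"rx":0,"ry":0,"rz":-0.75,"fingers":0},{"tx":-54,"ty":-312,"tz":-70,"rx":0,"ry":0,"rz":-0.76,"fingers":0},{"tx":-54,"ty":-312,"tz":-70,"rx":0,"ry":0,"rz":-0.76,"fingers":0},{"tx":-54,"ty":-312,"tz":-70,"rx":0,"ry":0,"rz":-0.76,"fingers":0}]'
python3 - <<'E'
from h import *
snap("wrist","w8.png",(225,110,385,260),4); R,p,o=tool(); print(p,yaw_jaw(R),wshift())
E
```

```text
t: 11.08
ee_pos: [465.8, -24.5, 129.4]
orientation: [-1.57, 0.003, 0.0]
ft_force: [0.6, 0.2, -0.0]
width: 87.4
[466.49472105 -24.13356912 130.03378952] 1.5704408412835005 [ 0.20749208  1.09267412 -0.65747424]
```

View pics/w8.png

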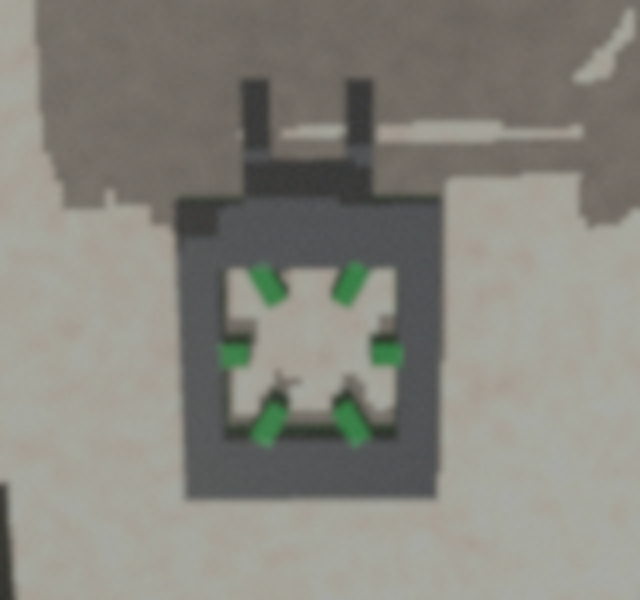

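```bash
cat >> h.py <<'E'
SH=np.array([.6,1.5,0])
def grasp(lug,back,C,s,fn):
    a=pix2w("wrist",*fcrop(lug,C,s),12);b=pix2w("wrist",*fcrop(back,C,s),12)
    d=a-b; th=np.arctan2(d[1],d[0]); c=(a+b)/2-13*np.array([np.cos(th),np.sin(th),0])
    overlay("wrist",fn,[plate_pts(c[0],c[1],th,12)],(C[0],C[1],C[0]+160,C[1]+150),s)
    R,p,o=tool(); c=c-SH
    print("len",np.linalg.norm(d),"(94) th",th,"c",c.round(2),"p",p.round(2),"move",(c-p).round(2),"turn",((th-np.pi/2-yaw_jaw(R)+np.pi)%(2*np.pi)-np.pi).round(4))
E
python3 - <<'E'
from h import *
grasp((307.5,79),(311,497),(225,110),4,"w8o.png")
E
```

```text
len 93.35562778296683 (94) th -3.1392851452989605 c [466.45 -29.01  12.  ] p [466.49 -24.13 130.03] move [-4.0000e-02 -4.8800e+00 -1.1803e+02] turn 0.0027
```

View pics/w8o.png

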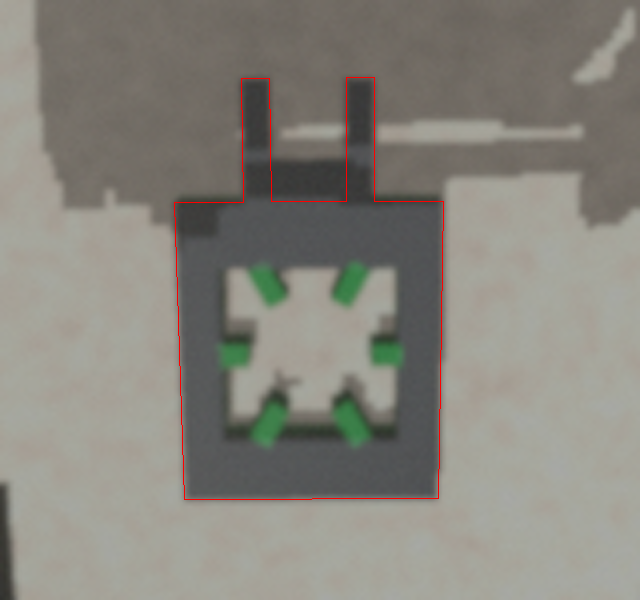

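```bash
python3 -m creep '[{"tx":0,"ty":-4.5,"tz":-50,"rx":0,"ry":0,"rz":0.003,"fingers":0},{"tx":0,"ty":-4.5,"tz":-100,"rx":0,"ry":0,"rz":0.003,"fingers":0},{"tx":0,"ty":-4.5,"tz":-120.5,"rx":0,"ry":0,"rz":0.003,"fingers":0},{"tx":0,"ty":-4.5,"tz":-120.5,"rx":0,"ry":0,"rz":0.003,"fingers":0},{"tx":0,"ty":-4.5,"tz":-120.5,"rx":0,"ry":0,"rz":0.003,"fingers":0}]'
```

```text
t: 11.75
ee_pos: [467.3, -28.1, 10.1]
orientation: [-1.571, -0.004, 0.002]
ft_force: [-0.0, -0.3, 0.1]
width: 88.1
```

```bash
python3 -m creep '[{"tx":0,"ty":-0.8,"tz":-0.5,"rx":0,"ry":0,"rz":0,"fingers":0},{"tx":0,"ty":-0.8,"tz":-0.5,"rx":0,"ry":0,"rz":0,"fingers":255},{"tx":0,"ty":-0.8,"tz":-0.5,"rx":0,"ry":0,"rz":0,"fingers":255},{"tx":0,"ty":-0.8,"tz":-0.5,"rx":0,"ry":0,"rz":0,"fingers":255},{"tx":0,"ty":-0.8,"tz":-0.5,"rx":0,"ry":0,"rz":0,"fingers":255},{"tx":0,"ty":-0.8,"tz":-0.5,"rx":0,"ry":0,"rz":0,"fingers":255}]'
```

```text
t: 12.5
ee_pos: [466.3, -30.0, 9.2]
orientation: [-1.571, -0.002, 0.002]
ft_force: [0.6, 0.3, 2.3]
width: 57.6
```

```bash
python3 -m creep '[{"tx":0,"ty":0,"tz":55,"rx":0,"ry":0,"rz":0,"fingers":255},{"tx":0,"ty":0,"tz":110,"rx":0,"ry":0,"rz":-0.12,"fingers":255},{"tx":0,"ty":0,"tz":165,"rx":0,"ry":0,"rz":-0.3,"fingers":255},{"tx":0,"ty":10,"tz":191,"rx":0,"ry":0,"rz":-0.48,"fingers":255},{"tx":0,"ty":30,"tz":191,"rx":0,"ry":0,"rz":-0.66,"fingers":255},{"tx":0,"ty":55,"tz":191,"rx":0,"ry":0,"rz":-0.84,"fingers":255},{"tx":0,"ty":80,"tz":191,"rx":0,"ry":0,"rz":-1.02,"fingers":255},{"tx":0,"ty":105,"tz":191,"rx":0,"ry":0,"rz":-1.2,"fingers":255},{"tx":0,"ty":130,"tz":191,"rx":0,"ry":0,"rz":-1.38,"fingers":255},{"tx":0,"ty":155,"tz":191,"rx":0,"ry":0,"rz":-1.56,"fingers":255}]' && python3 -m creep '[{"tx":0,"ty":25,"tz":0,"rx":0,"ry":0,"rz":-0.18,"fingers":255},{"tx":-2,"ty":50,"tz":0,"rx":0,"ry":0,"rz":-0.36,"fingers":255},{"tx":-3,"ty":75,"tz":0,"rx":0,"ry":0,"rz":-0.54,"fingers":255},{"tx":-4,"ty":100,"tz":0,"rx":0,"ry":0,"rz":-0.72,"fingers":255},{"tx":-4,"ty":107,"tz":0,"rx":0,"ry":0,"rz":-0.825,"fingers":255},{"tx":-4,"ty":107,"tz":0,"rx":0,"ry":0,"rz":-0.825,"fingers":255},{"tx":-4,"ty":107,"tz":0,"rx":0,"ry":0,"rz":-0.825,"fingers":255},{"tx":-4,"ty":107,"tz":0,"rx":0,"ry":0,"rz":-0.825,"fingers":255}]'
python3 - <<'E'
from h import *
R,p,o=tool(); print(p,yaw_jaw(R),o["width"])
snap("wrist","w9.png",(225,0,390,200),4); print(wshift())
crop("wrist","w9f.png",(0,0,640,400),1)
E
```

```text
t: 13.75
ee_pos: [465.8, 125.6, 199.9]
orientation: [-1.213, 1.204, -1.204]
ft_force: [0.2, 0.7, -1.1]
width: 57.7
t: 14.75
ee_pos: [462.2, 231.5, 200.1]
orientation: [-0.709, 1.777, -1.777]
ft_force: [0.5, -0.3, -1.2]
width: 57.6
[462.23414362 231.47648671 200.12735809] -0.8114811593474084 57.60004720129062
[ 0.46745899  1.36670522 -0.1692668 ]
```

View pics/w9f.png

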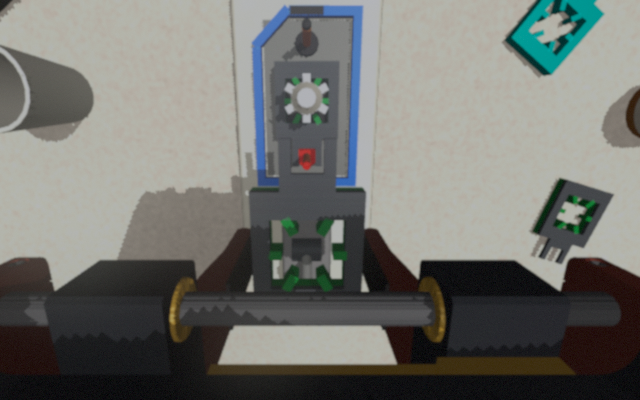

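View pics/w9.png

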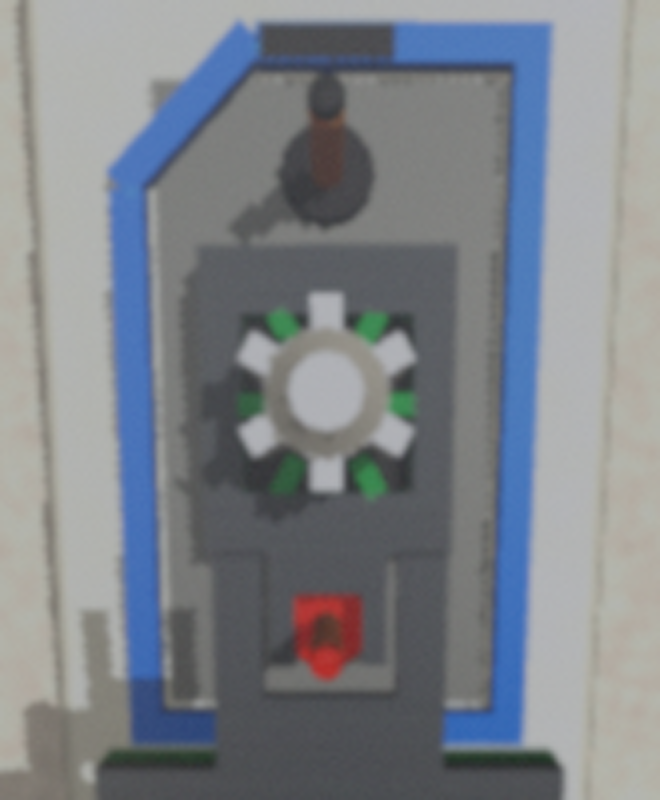

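Run:
```python
from h import *
C=(225,0);F=lambda x,y:fcrop((x,y),C,4)
o=[("splp",*F(326.5,292)),("splm",*F(326,494)),("hubtop",*F(325.5,389)),("black",*F(327,92)),("red",*F(326,665))]
a,r=fit_hub("wrist",o);print(a,"corr",a[:2]-SH[:2],r.round(2))
R,p,ob=tool()
l=pix2w("wrist",*F(329,554),p[2]+2.8)-SH; print("lug in tool",R.T@(l-p))
crop("wrist","w9d.png",(235,130,380,300),4)
tx=R[:,0]; h=a[:2]-SH[:2]; print(tx)
for d in (0,1,2): print(d,"move",h-d*tx[:2]-p[:2])
```

```text
[523.00522688 290.60494992   0.75636647] corr [522.40522688 289.10494992] [[-0.03  0.38]
 [ 0.01 -0.8 ]
 [ 0.15  0.42]
 [-0.06  0.14]
 [-0.08 -0.25]]
lug in tool [-59.89519565  -2.81165194   0.08477174]
[-7.25476589e-01 -6.88246817e-01  1.94501476e-04]
0 move [60.12562269 57.58395217]
1 move [60.85109928 58.27219899]
2 move [61.57657587 58.9604458 ]
```

View pics/w9d.png

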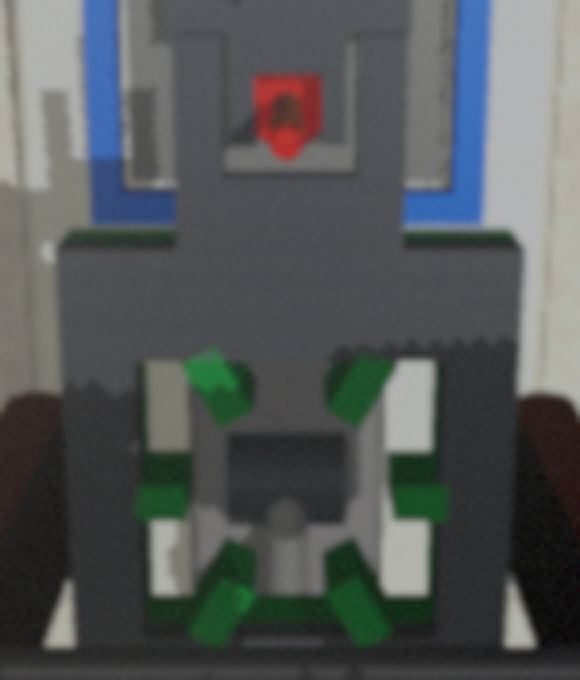

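```bash
python3 -m creep '[{"tx":30,"ty":29,"tz":0,"rx":0,"ry":0,"rz":-0.002,"fingers":255},{"tx":60.1,"ty":57.6,"tz":0,"rx":0,"ry":0,"rz":-0.002,"fingers":255},{"tx":60.1,"ty":57.6,"tz":-40,"rx":0,"ry":0,"rz":-0.002,"fingers":255},{"tx":60.1,"ty":57.6,"tz":-65,"rx":0,"ry":0,"rz":-0.002,"fingers":255},{"tx":60.1,"ty":57.6,"tz":-72,"rx":0,"ry":0,"rz":-0.002,"fingers":255},{"tx":60.1,"ty":57.6,"tz":-72,"rx":0,"ry":0,"rz":-0.002,"fingers":255},{"tx":60.1,"ty":57.6,"tz":-72,"rx":0,"ry":0,"rz":-0.002,"fingers":255}]'
```

```text
t: 15.68
ee_pos: [523.2, 289.9, 129.4]
orientation: [-0.705, 1.778, -1.778]
ft_force: [0.1, -0.5, -2.1]
width: 57.9
```

```bash
python3 -m creep '[{"tx":-0.3,"ty":-0.3,"tz":-8,"rx":0,"ry":0,"rz":0,"fingers":255},{"tx":-0.3,"ty":-0.3,"tz":-16,"rx":0,"ry":0,"rz":0,"fingers":255},{"tx":-0.3,"ty":-0.3,"tz":-22,"rx":0,"ry":0,"rz":0,"fingers":255},{"tx":-0.3,"ty":-0.3,"tz":-22,"rx":0,"ry":0,"rz":0,"fingers":255},{"tx":-0.3,"ty":-0.3,"tz":-22,"rx":0,"ry":0,"rz":0,"fingers":255}]'
python3 - <<'E'
from h import *
snap("wrist","w10.png",(220,80,400,300),3)
R,p,o=tool();print(p,o["ft_force"],o["moment"])
E
```

```text
t: 16.3
ee_pos: [522.2, 289.3, 106.1]
orientation: [-0.707, 1.779, -1.779]
ft_force: [-0.3, -0.8, -0.9]
width: 57.3
[522.24880184 289.35717325 106.30310526] [-0.47600254 -0.40125708 -0.78718601] [ 0.01324037 -0.00512607 -0.02505043]
```

View pics/w10.png

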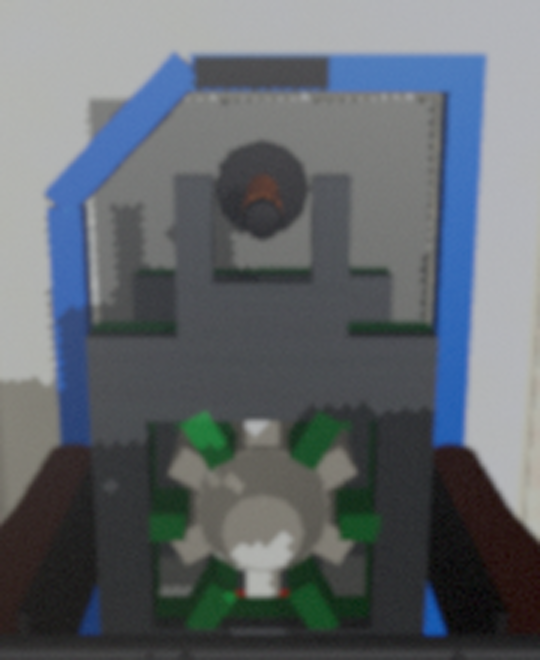

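Aligned around the splines. I lower it to layer 2.

```bash
python3 -m creep '[{"tx":0,"ty":0,"tz":-10,"rx":0,"ry":0,"rz":0,"fingers":255},{"tx":0,"ty":0,"tz":-20,"rx":0,"ry":0,"rz":0,"fingers":255},{"tx":0,"ty":0,"tz":-30,"rx":0,"ry":0,"rz":0,"fingers":255},{"tx":0,"ty":0,"tz":-40,"rx":0,"ry":0,"rz":0,"fingers":255},{"tx":0,"ty":0,"tz":-43,"rx":0,"ry":0,"rz":0,"fingers":255},{"tx":0,"ty":0,"tz":-43,"rx":0,"ry":0,"rz":0,"fingers":255},{"tx":0,"ty":0,"tz":-43,"rx":0,"ry":0,"rz":0,"fingers":255}]'
```

```text
t: 17.23
ee_pos: [522.4, 289.4, 63.5]
orientation: [-0.706, 1.779, -1.778]
ft_force: [-0.6, 0.4, -1.0]
width: 58.0
```

```bash
python3 -m creep '[{"tx":0,"ty":0,"tz":-2,"rx":0,"ry":0,"rz":0,"fingers":255},{"tx":0,"ty":0,"tz":-2,"rx":0,"ry":0,"rz":0,"fingers":255},{"tx":0,"ty":0,"tz":-2,"rx":0,"ry":0,"rz":0,"fingers":0},{"tx":0,"ty":0,"tz":-2,"rx":0,"ry":0,"rz":0,"fingers":0},{"tx":0,"ty":0,"tz":-2,"rx":0,"ry":0,"rz":0,"fingers":0},{"tx":0,"ty":0,"tz":40,"rx":0,"ry":0,"rz":0,"fingers":0},{"tx":0,"ty":0,"tz":90,"rx":0,"ry":0,"rz":0,"fingers":0},{"tx":0,"ty":0,"tz":140,"rx":0,"ry":0,"rz":0,"fingers":0},{"tx":0,"ty":0,"tz":140,"rx":0,"ry":0,"rz":0,"fingers":0}]'
python3 - <<'E'
from h import *
snap("wrist","w11.png",(200,0,420,290),2.7); R,p,o=tool(); print(p,yaw_jaw(R))
snap("top","top11.png",(250,120,450,290),4)
E
```

```text
t: 18.35
ee_pos: [524.5, 290.5, 207.6]
orientation: [-0.698, 1.777, -1.775]
ft_force: [-0.3, -0.6, -0.8]
width: 87.9
[523.0648483  289.8093676  205.16441798] -0.8139923040605652
```

View pics/w11.png

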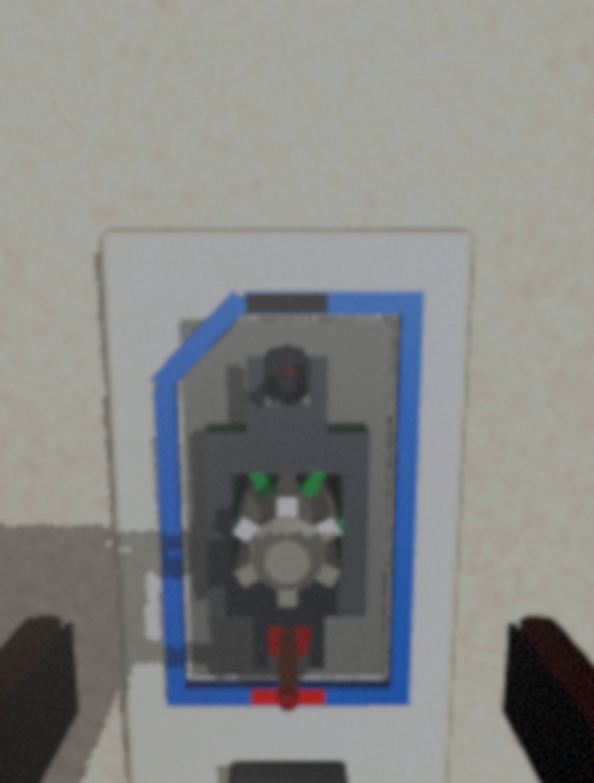

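View pics/top11.png

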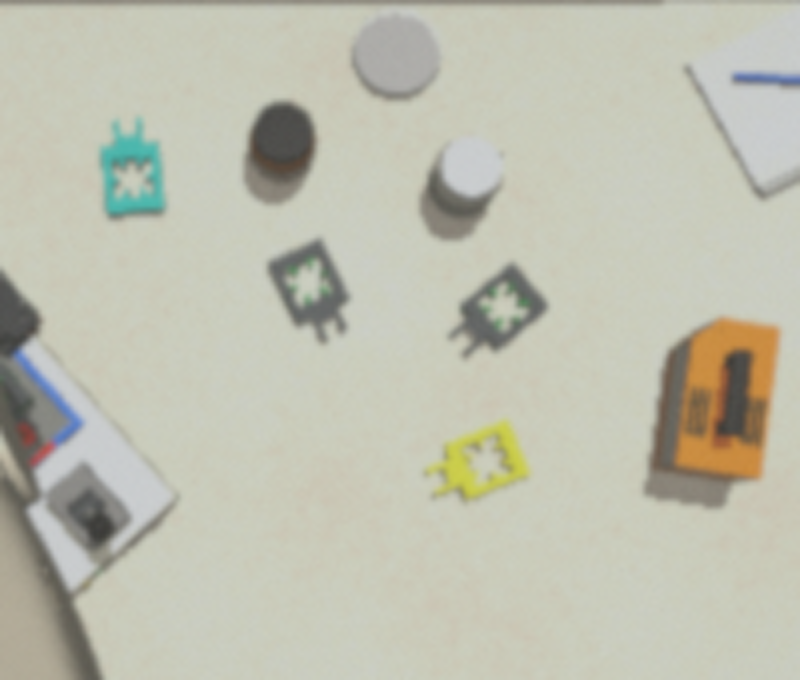

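```bash
python3 -m creep '[{"tx":7,"ty":-18,"tz":0,"rx":0,"ry":0,"rz":0.17,"fingers":0},{"tx":14,"ty":-36,"tz":0,"rx":0,"ry":0,"rz":0.35,"fingers":0},{"tx":21,"ty":-54,"tz":0,"rx":0,"ry":0,"rz":0.53,"fingers":0},{"tx":28,"ty":-72,"tz":0,"rx":0,"ry":0,"rz":0.71,"fingers":0},{"tx":36,"ty":-92,"tz":0,"rx":0,"ry":0,"rz":0.89,"fingers":0},{"tx":44,"ty":-112,"tz":0,"rx":0,"ry":0,"rz":1.07,"fingers":0},{"tx":52,"ty":-132,"tz":0,"rx":0,"ry":0,"rz":1.25,"fingers":0},{"tx":60,"ty":-152,"tz":0,"rx":0,"ry":0,"rz":1.43,"fingers":0},{"tx":68,"ty":-172,"tz":0,"rx":0,"ry":0,"rz":1.61,"fingers":0},{"tx":76,"ty":-192,"tz":0,"rx":0,"ry":0,"rz":1.79,"fingers":0}]' && python3 -m creep '[{"tx":8,"ty":-20,"tz":0,"rx":0,"ry":0,"rz":0.18,"fingers":0},{"tx":16,"ty":-40,"tz":0,"rx":0,"ry":0,"rz":0.36,"fingers":0},{"tx":24,"ty":-60,"tz":-20,"rx":0,"ry":0,"rz":0.54,"fingers":0},{"tx":32,"ty":-80,"tz":-40,"rx":0,"ry":0,"rz":0.72,"fingers":0},{"tx":40,"ty":-100,"tz":-60,"rx":0,"ry":0,"rz":0.9,"fingers":0},{"tx":43,"ty":-112,"tz":-75,"rx":0,"ry":0,"rz":1.04,"fingers":0},{"tx":43,"ty":-112,"tz":-75,"rx":0,"ry":0,"rz":1.04,"fingers":0},{"tx":43,"ty":-112,"tz":-75,"rx":0,"ry":0,"rz":1.04,"fingers":0},{"tx":43,"ty":-112,"tz":-75,"rx":0,"ry":0,"rz":1.04,"fingers":0}]'
python3 - <<'E'
from h import *
R,p,o=tool(); print(p,yaw_jaw(R))
snap("wrist","w12.png",(225,110,385,260),4)
crop("wrist","w12f.png",(0,0,640,400),1)
E
```

```text
t: 19.7
ee_pos: [597.1, 96.4, 200.8]
orientation: [-1.523, 0.464, -0.459]
ft_force: [-0.5, 0.3, -0.3]
width: 87.9
t: 20.82
ee_pos: [641.2, -14.1, 128.6]
orientation: [-1.543, -0.349, 0.348]
ft_force: [-0.6, -0.5, -0.3]
width: 87.8
[641.20059849 -14.09817163 128.60538569] 2.01509190442451
```

View pics/w12.png

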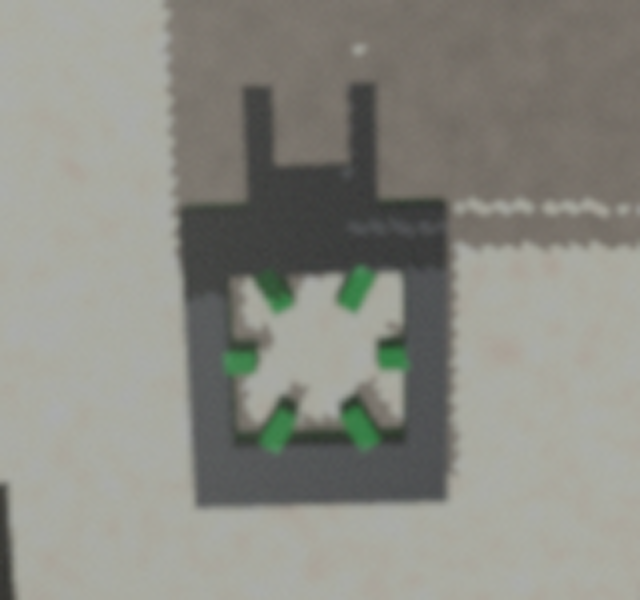

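Plate in view: lug tip middle at crop (310,85), back edge middle at (322,502).

Run:
```python
from h import *
grasp((310.5,84.5),(322,502.5),(225,110),4,"w12o.png")
```

```text
len 93.35579675319153 (94) th -2.6733486438706886 c [644.14 -15.84  12.  ] p [641.25 -14.12 128.74] move [   2.89   -1.72 -116.74] turn 0.0235
```

View pics/w12o.png

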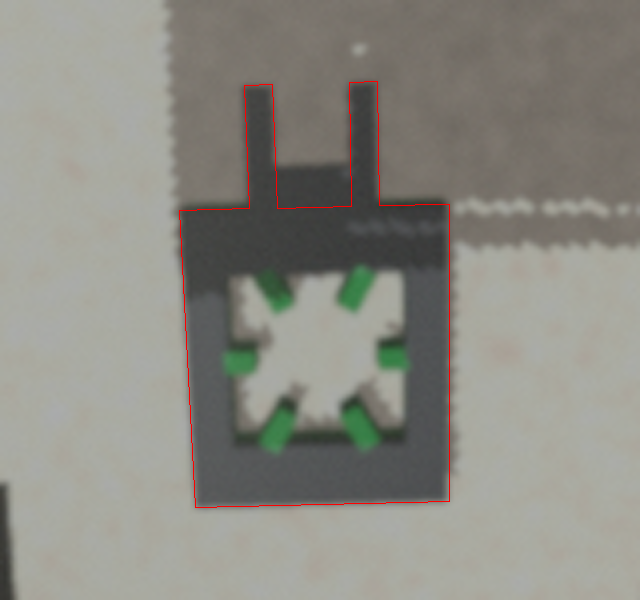

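View pics/w12f.png

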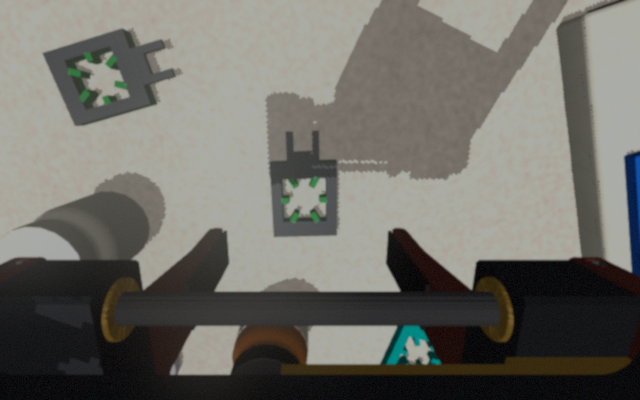

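Run:
```python
from h import *
for n,q,z in [("jar",(283,132),85),("bottle",(471,165),88)]:
    P=pix2w("top",*fcrop(q,(250,120),4),z); print(n,P)
    for nm,c,th in [("p1",(644.1,-15.8),-2.673),("p2",(623,-208),2.33)]:
        d=P[:2]-c; print(nm,"plate x,y",d@[np.cos(th),np.sin(th)],d@[-np.sin(th),np.cos(th)])
```

```text
jar [774.34309972  16.13857883  85.        ]
p1 plate x,y -130.62797044052792 30.326080862585265
p2 plate x,y 58.41050799067292 -264.06637216378925
bottle [ 746.21779725 -162.39143825   88.        ]
p1 plate x,y -24.904734789525968 176.90915315296184
p2 plate x,y -51.732495317141435 -120.77464713775063
```

```bash
python3 -m creep '[{"tx":2.9,"ty":-1.7,"tz":-50,"rx":0,"ry":0,"rz":0.023,"fingers":0},{"tx":2.9,"ty":-1.7,"tz":-100,"rx":0,"ry":0,"rz":0.023,"fingers":0},{"tx":2.9,"ty":-1.7,"tz":-119,"rx":0,"ry":0,"rz":0.023,"fingers":0},{"tx":2.9,"ty":-1.7,"tz":-119,"rx":0,"ry":0,"rz":0.023,"fingers":0},{"tx":2.9,"ty":-1.7,"tz":-119,"rx":0,"ry":0,"rz":0.023,"fingers":0},{"tx":2.9,"ty":-1.7,"tz":-119,"rx":0,"ry":0,"rz":0.023,"fingers":0}]'
```

```text
t: 21.62
ee_pos: [644.7, -16.3, 10.1]
orientation: [-1.54, -0.368, 0.366]
ft_force: [-1.1, 0.5, -0.8]
width: 88.1
```

```bash
python3 -m creep '[{"tx":-0.3,"ty":0.2,"tz":-0.8,"rx":0,"ry":0,"rz":0,"fingers":255},{"tx":-0.3,"ty":0.2,"tz":-0.8,"rx":0,"ry":0,"rz":0,"fingers":255},{"tx":-0.3,"ty":0.2,"tz":-0.8,"rx":0,"ry":0,"rz":0,"fingers":255},{"tx":-0.3,"ty":0.2,"tz":-0.8,"rx":0,"ry":0,"rz":0,"fingers":255},{"tx":-0.3,"ty":0.2,"tz":-0.8,"rx":0,"ry":0,"rz":0,"fingers":255}]'
```

```text
t: 22.25
ee_pos: [643.7, -16.2, 8.4]
orientation: [-1.539, -0.367, 0.367]
ft_force: [0.5, 1.1, 1.1]
width: 57.6
```

```bash
python3 -m creep '[{"tx":0,"ty":0,"tz":60,"rx":0,"ry":0,"rz":0,"fingers":255},{"tx":0,"ty":0,"tz":120,"rx":0,"ry":0,"rz":0,"fingers":255},{"tx":0,"ty":20,"tz":175,"rx":0,"ry":0,"rz":0.05,"fingers":255},{"tx":-10,"ty":70,"tz":191,"rx":0,"ry":0,"rz":0.1,"fingers":255},{"tx":-18,"ty":130,"tz":191,"rx":0,"ry":0,"rz":0.15,"fingers":255},{"tx":-28,"ty":190,"tz":191,"rx":0,"ry":0,"rz":0.2,"fingers":255},{"tx":-38,"ty":250,"tz":191,"rx":0,"ry":0,"rz":0.25,"fingers":255},{"tx":-50,"ty":310,"tz":191,"rx":0,"ry":0,"rz":0.29,"fingers":255},{"tx":-61,"ty":362,"tz":191,"rx":0,"ry":0,"rz":0.29,"fingers":255}]' && python3 -m creep '[{"tx":0,"ty":0,"tz":0,"rx":0,"ry":0,"rz":0,"fingers":255},{"tx":0,"ty":0,"tz":0,"rx":0,"ry":0,"rz":0,"fingers":255}]'
python3 - <<'E'
from h import *
R,p,o=tool(); print(p,yaw_jaw(R),o["width"])
snap("wrist","w13.png",(225,0,390,200),4); print(wshift())
overlay("wrist","w13o.png",[plate_in_tool(.5,0,0,R,p,-3.6)+SH],(225,120,390,300),4)
h=np.array([522.43,289.12]); print("move",h-.5*R[:2,0]-p[:2],"turn",.757+np.pi/2-yaw_jaw(R))
E
```

```text
t: 23.38
ee_pos: [581.7, 347.8, 199.0]
orientation: [-1.488, -0.593, 0.594]
ft_force: [-0.1, 0.2, -1.0]
width: 58.0
t: 23.62
ee_pos: [582.3, 345.4, 198.8]
orientation: [-1.489, -0.593, 0.594]
ft_force: [-0.1, 0.9, -1.1]
width: 57.7
[582.2992129  345.36382882 198.82404287] 2.329663746764031 57.653811328892274
[ 0.34311804  2.06459841 -0.25834941]
move [-60.23202055 -56.58787853] turn -0.0018674199691344207
```

View pics/w13.png

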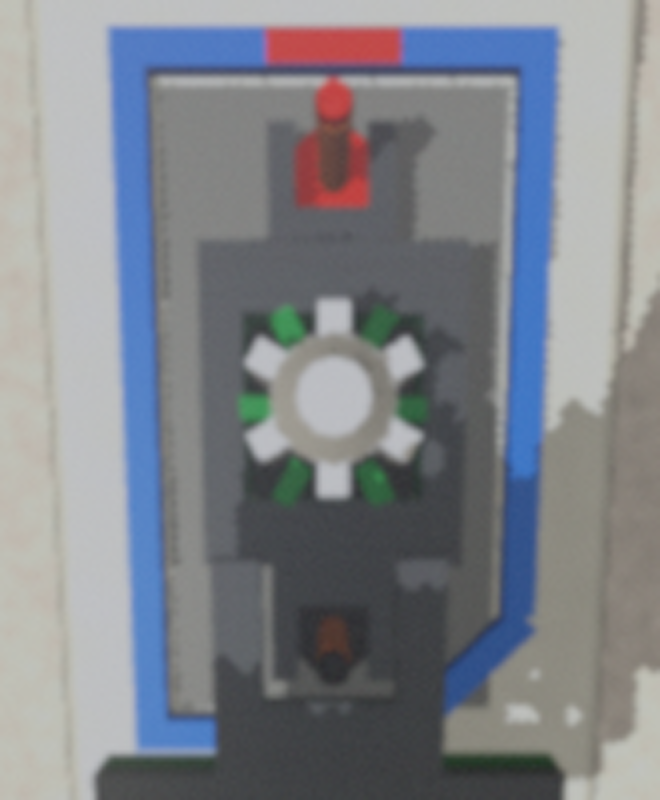

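View pics/w13o.png

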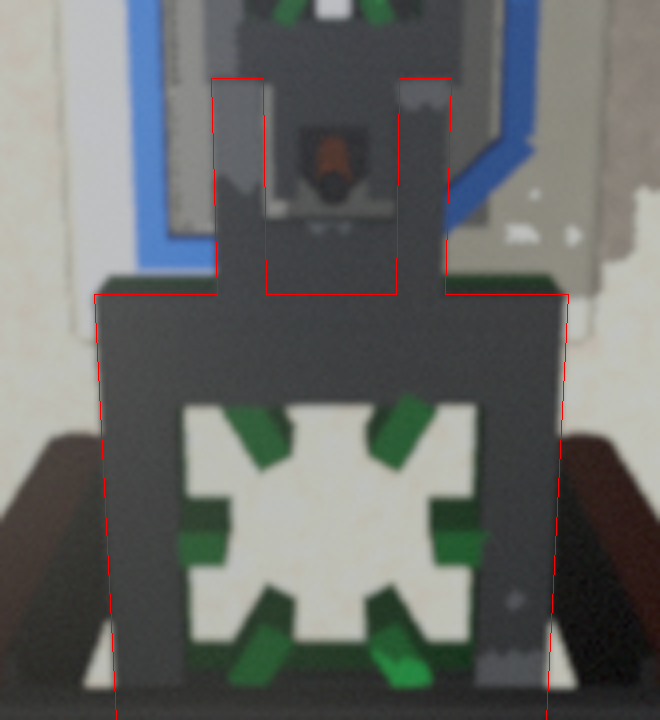

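```bash
python3 -m creep '[{"tx":-30,"ty":-28,"tz":0,"rx":0,"ry":0,"rz":-0.002,"fingers":255},{"tx":-60.2,"ty":-56.6,"tz":0,"rx":0,"ry":0,"rz":-0.002,"fingers":255},{"tx":-60.2,"ty":-56.6,"tz":-40,"rx":0,"ry":0,"rz":-0.002,"fingers":255},{"tx":-60.2,"ty":-56.6,"tz":-65,"rx":0,"ry":0,"rz":-0.002,"fingers":255},{"tx":-60.2,"ty":-56.6,"tz":-72,"rx":0,"ry":0,"rz":-0.002,"fingers":255},{"tx":-60.2,"ty":-56.6,"tz":-72,"rx":0,"ry":0,"rz":-0.002,"fingers":255},{"tx":-60.2,"ty":-56.6,"tz":-72,"rx":0,"ry":0,"rz":-0.002,"fingers":255},{"tx":-60.2,"ty":-56.6,"tz":-72,"rx":0,"ry":0,"rz":-0.002,"fingers":255}]'
```

```text
t: 24.68
ee_pos: [523.1, 289.4, 128.4]
orientation: [-1.489, -0.593, 0.59]
ft_force: [0.7, -0.3, -1.4]
width: 57.7
```

```bash
python3 -m creep '[{"tx":-0.5,"ty":-0.3,"tz":-8,"rx":0,"ry":0,"rz":0,"fingers":255},{"tx":-0.5,"ty":-0.3,"tz":-16,"rx":0,"ry":0,"rz":0,"fingers":255},{"tx":-0.5,"ty":-0.3,"tz":-22,"rx":0,"ry":0,"rz":0,"fingers":255},{"tx":-0.5,"ty":-0.3,"tz":-22,"rx":0,"ry":0,"rz":0,"fingers":255},{"tx":-0.5,"ty":-0.3,"tz":-22,"rx":0,"ry":0,"rz":0,"fingers":255}]'
python3 - <<'E'
from h import *
snap("wrist","w14.png",(220,80,400,300),3)
R,p,o=tool();print(p,o["ft_force"],o["moment"])
E
```

```text
t: 25.3
ee_pos: [522.1, 288.9, 105.3]
orientation: [-1.489, -0.591, 0.591]
ft_force: [0.7, -0.2, -1.3]
width: 57.9
[522.14713643 288.97609852 105.48348765] [ 0.46272511  0.89362701 -1.42393258] [ 0.09962255 -0.17148816 -0.0339023 ]
```

View pics/w14.png

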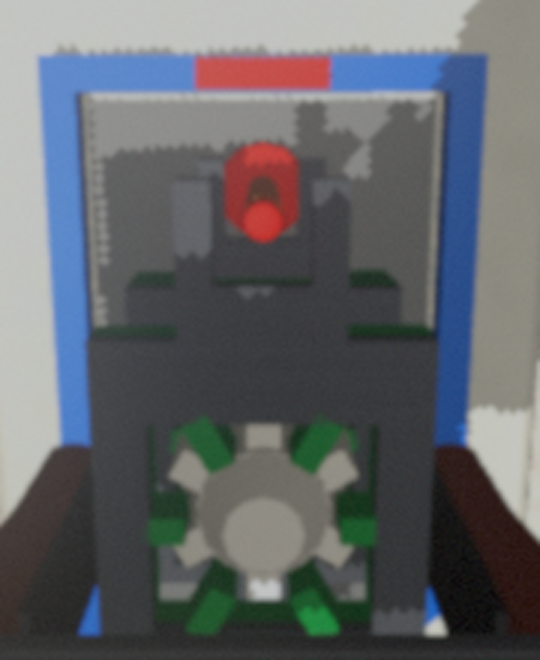

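```bash
python3 -m creep '[{"tx":0,"ty":0,"tz":-10,"rx":0,"ry":0,"rz":0,"fingers":255},{"tx":0,"ty":0,"tz":-20,"rx":0,"ry":0,"rz":0,"fingers":255},{"tx":0,"ty":0,"tz":-29,"rx":0,"ry":0,"rz":0,"fingers":255},{"tx":0,"ty":0,"tz":-31,"rx":0,"ry":0,"rz":0,"fingers":255},{"tx":0,"ty":0,"tz":-31,"rx":0,"ry":0,"rz":0,"fingers":255},{"tx":0,"ty":0,"tz":-31,"rx":0,"ry":0,"rz":0,"fingers":255}]'
```

```text
t: 26.1
ee_pos: [522.2, 289.0, 74.6]
orientation: [-1.489, -0.592, 0.591]
ft_force: [-0.3, -0.2, -1.2]
width: 57.6
```

```bash
python3 -m creep '[{"tx":0,"ty":0,"tz":-2,"rx":0,"ry":0,"rz":0,"fingers":255},{"tx":0,"ty":0,"tz":-2,"rx":0,"ry":0,"rz":0,"fingers":255},{"tx":0,"ty":0,"tz":-2,"rx":0,"ry":0,"rz":0,"fingers":0},{"tx":0,"ty":0,"tz":-2,"rx":0,"ry":0,"rz":0,"fingers":0},{"tx":0,"ty":0,"tz":-2,"rx":0,"ry":0,"rz":0,"fingers":0},{"tx":0,"ty":0,"tz":40,"rx":0,"ry":0,"rz":0,"fingers":0},{"tx":0,"ty":0,"tz":90,"rx":0,"ry":0,"rz":0,"fingers":0},{"tx":0,"ty":0,"tz":130,"rx":0,"ry":0,"rz":0,"fingers":0},{"tx":0,"ty":0,"tz":130,"rx":0,"ry":0,"rz":0,"fingers":0}]'
python3 - <<'E'
from h import *
snap("wrist","w15.png",(200,0,420,290),2.7); R,p,o=tool(); print(p,yaw_jaw(R))
snap("top","top15.png",(250,120,450,290),4)
E
```

```text
t: 27.22
ee_pos: [523.9, 289.9, 207.9]
orientation: [-1.488, -0.597, 0.586]
ft_force: [-0.2, -0.1, -1.0]
width: 88.0
[522.6412941  289.24019105 205.73160618] 2.327008399017914
```

View pics/w15.png

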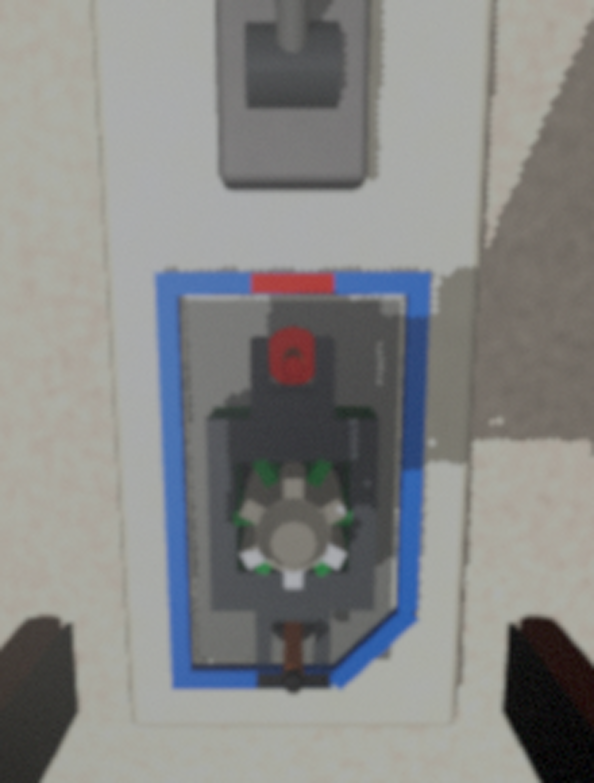

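View pics/top15.png

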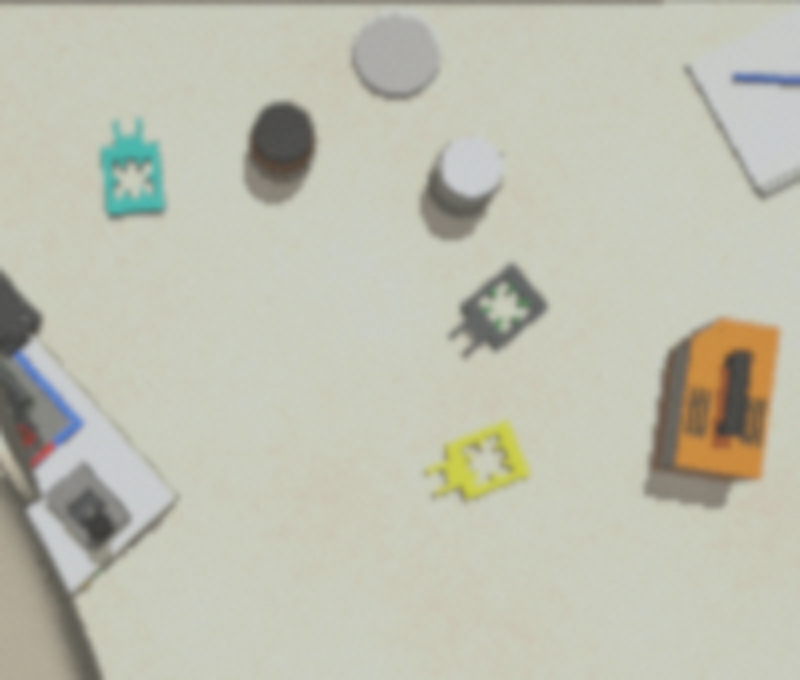

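```bash
python3 -m creep '[{"tx":10,"ty":-50,"tz":0,"rx":0,"ry":0,"rz":-0.17,"fingers":0},{"tx":20,"ty":-100,"tz":0,"rx":0,"ry":0,"rz":-0.34,"fingers":0},{"tx":30,"ty":-150,"tz":0,"rx":0,"ry":0,"rz":-0.51,"fingers":0},{"tx":40,"ty":-200,"tz":0,"rx":0,"ry":0,"rz":-0.68,"fingers":0},{"tx":50,"ty":-250,"tz":0,"rx":0,"ry":0,"rz":-0.85,"fingers":0},{"tx":60,"ty":-300,"tz":0,"rx":0,"ry":0,"rz":-1.02,"fingers":0},{"tx":70,"ty":-350,"tz":0,"rx":0,"ry":0,"rz":-1.19,"fingers":0},{"tx":80,"ty":-400,"tz":0,"rx":0,"ry":0,"rz":-1.36,"fingers":0},{"tx":92,"ty":-450,"tz":-30,"rx":0,"ry":0,"rz":-1.53,"fingers":0},{"tx":101,"ty":-498,"tz":-75,"rx":0,"ry":0,"rz":-1.567,"fingers":0}]' && python3 -m creep '[{"tx":0,"ty":0,"tz":0,"rx":0,"ry":0,"rz":0,"fingers":0},{"tx":0,"ty":0,"tz":0,"rx":0,"ry":0,"rz":0,"fingers":0},{"tx":0,"ty":0,"tz":0,"rx":0,"ry":0,"rz":0,"fingers":0}]'
python3 - <<'E'
from h import *
R,p,o=tool(); print(p,yaw_jaw(R))
snap("wrist","w16.png",(225,110,385,260),4)
crop("wrist","w16f.png",(0,0,640,400),1)
E
```

```text
t: 28.58
ee_pos: [622.6, -208.1, 130.2]
orientation: [-1.476, 0.636, -0.636]
ft_force: [1.0, -0.1, -0.2]
width: 87.9
t: 28.95
ee_pos: [622.8, -205.1, 132.9]
orientation: [-1.476, 0.632, -0.633]
ft_force: [-0.1, -0.3, 1.1]
width: 88.2
[ 622.83722281 -205.0769816   132.88266276] 0.7616145712770944
```

View pics/w16.png

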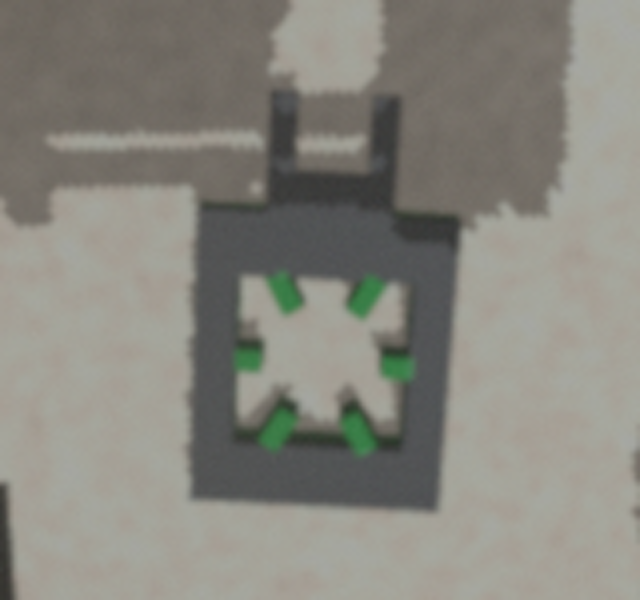

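View pics/w16f.png

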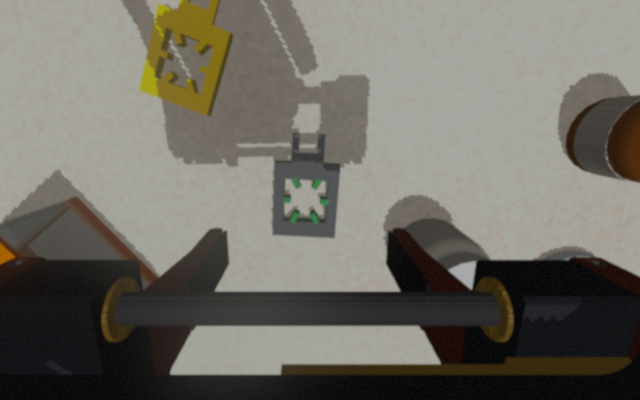

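Run:
```python
from h import *
grasp((335,94.5),(315,504.5),(225,110),4,"w16o.png")
# bottle foot from wrist full picture: foot ellipse approx
K=cal("wrist")
for q in [(440,240)]: print(pix2w("wrist",*q,0)-SH)
R,p,o=tool(); P=np.array([746.2,-162.4,0]); print(w2pix("wrist",[P,P+[0,0,88]]), R.T@(P-p))
```

```text
len 93.32557218171195 (94) th 2.2834418567943846 c [ 624.63 -209.2    12.  ] p [ 623.01 -205.12  133.18] move [   1.62   -4.09 -121.18] turn -0.0491
[ 749.11156458 -149.7315421     0.        ]
[[426.56040788 247.47341081]
 [472.02287129 297.49406647]] [ 53.94494525 133.3358622  118.52639932]
```

View pics/w16o.png

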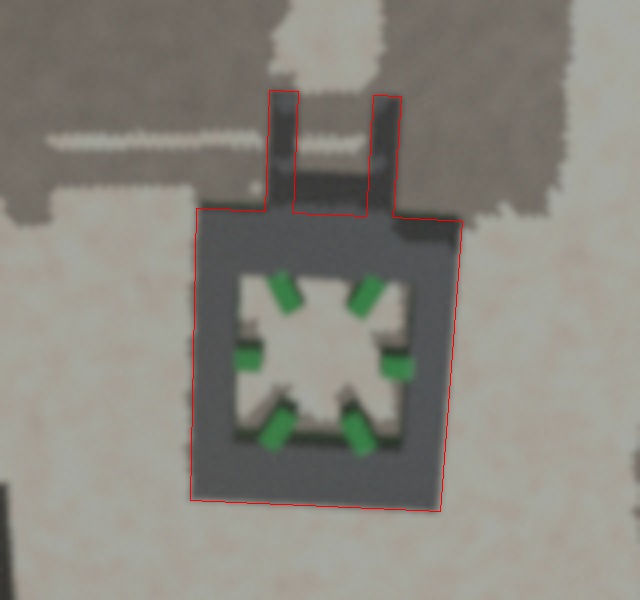

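```bash
python3 -m creep '[{"tx":-6.2,"ty":5,"tz":-20,"rx":0,"ry":0,"rz":-0.049,"fingers":0},{"tx":-6.2,"ty":5,"tz":-60,"rx":0,"ry":0,"rz":-0.049,"fingers":0},{"tx":-6.2,"ty":5,"tz":-100,"rx":0,"ry":0,"rz":-0.049,"fingers":0},{"tx":-6.2,"ty":5,"tz":-115,"rx":0,"ry":0,"rz":-0.049,"fingers":0},{"tx":-6.2,"ty":5,"tz":-120,"rx":0,"ry":0,"rz":-0.049,"fingers":0},{"tx":-6.2,"ty":5,"tz":-120,"rx":0,"ry":0,"rz":-0.049,"fingers":0}]'
```

```text
t: 29.75
ee_pos: [617.2, -201.3, 13.2]
orientation: [-1.464, 0.67, -0.673]
ft_force: [-0.2, -0.1, -0.1]
width: 88.0
```

```bash
python3 -m creep '[{"tx":0,"ty":0,"tz":-2.5,"rx":0,"ry":0,"rz":0,"fingers":255},{"tx":0,"ty":0,"tz":-2.5,"rx":0,"ry":0,"rz":0,"fingers":255},{"tx":0,"ty":0,"tz":-2.5,"rx":0,"ry":0,"rz":0,"fingers":255},{"tx":0,"ty":0,"tz":-2.5,"rx":0,"ry":0,"rz":0,"fingers":255},{"tx":0,"ty":0,"tz":-2.5,"rx":0,"ry":0,"rz":0,"fingers":255}]'
```

```text
t: 30.38
ee_pos: [616.5, -201.4, 9.9]
orientation: [-1.464, 0.671, -0.672]
ft_force: [-0.6, 0.2, 3.1]
width: 57.5
```

```bash
python3 -m creep '[{"tx":0,"ty":0,"tz":60,"rx":0,"ry":0,"rz":0,"fingers":255},{"tx":0,"ty":0,"tz":120,"rx":0,"ry":0,"rz":0,"fingers":255},{"tx":-5,"ty":15,"tz":175,"rx":0,"ry":0,"rz":-0.05,"fingers":255},{"tx":-20,"ty":60,"tz":190,"rx":0,"ry":0,"rz":-0.22,"fingers":255},{"tx":-40,"ty":115,"tz":190,"rx":0,"ry":0,"rz":-0.4,"fingers":255},{"tx":-58,"ty":170,"tz":190,"rx":0,"ry":0,"rz":-0.58,"fingers":255},{"tx":-77,"ty":225,"tz":190,"rx":0,"ry":0,"rz":-0.76,"fingers":255},{"tx":-95,"ty":280,"tz":190,"rx":0,"ry":0,"rz":-0.94,"fingers":255},{"tx":-114,"ty":335,"tz":190,"rx":0,"ry":0,"rz":-1.12,"fingers":255},{"tx":-132,"ty":390,"tz":190,"rx":0,"ry":0,"rz":-1.3,"fingers":255}]' && python3 -m creep '[{"tx":-16,"ty":49,"tz":0,"rx":0,"ry":0,"rz":-0.17,"fingers":255},{"tx":-16,"ty":49,"tz":0,"rx":0,"ry":0,"rz":-0.227,"fingers":255},{"tx":-16,"ty":49,"tz":0,"rx":0,"ry":0,"rz":-0.227,"fingers":255},{"tx":-16,"ty":49,"tz":0,"rx":0,"ry":0,"rz":-0.227,"fingers":255},{"tx":-16,"ty":49,"tz":0,"rx":0,"ry":0,"rz":-0.227,"fingers":255}]'
python3 - <<'E'
from h import *
R,p,o=tool(); print(p,yaw_jaw(R),o["width"])
snap("wrist","w17.png",(225,0,390,200),4); print(wshift())
overlay("wrist","w17o.png",[plate_in_tool(11.2,0,0,R,p,-2.1)+SH],(225,120,390,300),4)
h=np.array([522.43,289.12]); print("move",h-11.2*R[:2,0]-p[:2],"turn",.757-np.pi/2-yaw_jaw(R))
E
```

```text
t: 31.62
ee_pos: [486.0, 183.0, 199.4]
orientation: [-0.888, 1.611, -1.611]
ft_force: [0.6, -0.0, -0.9]
width: 57.8
t: 32.25
ee_pos: [471.2, 229.9, 199.4]
orientation: [-0.73, 1.76, -1.76]
ft_force: [0.6, -0.5, -1.8]
width: 57.8
[471.20322711 229.90469752 199.44030405] -0.7848310739098857 57.777061336644515
[ 0.49058817  1.37586118 -0.16270195]
move [59.14187613 67.13938816] turn -0.02896525288501084
```

View pics/w17.png

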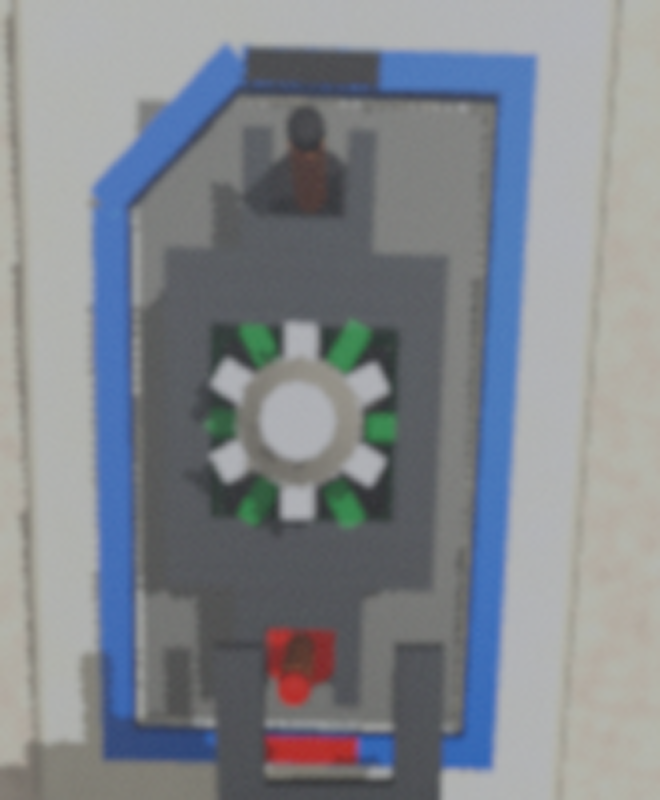

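View pics/w17o.png

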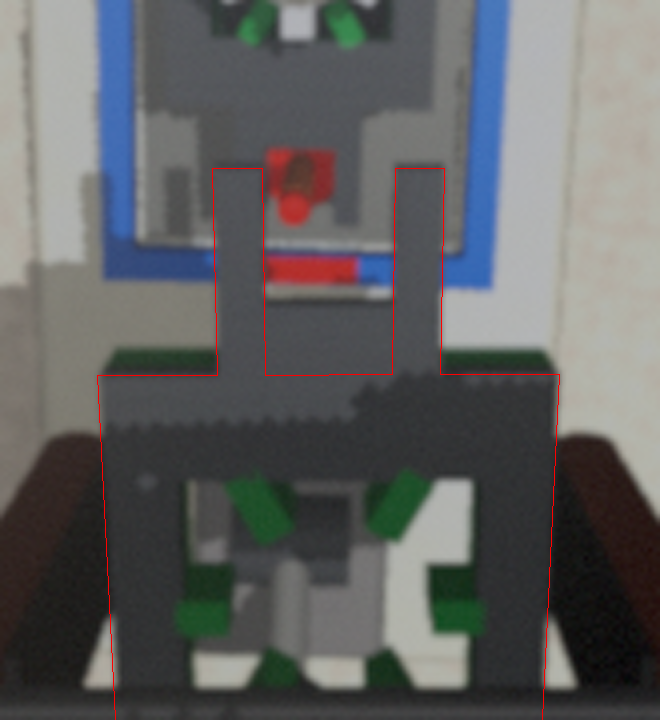

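```bash
python3 -m creep '[{"tx":30,"ty":34,"tz":0,"rx":0,"ry":0,"rz":-0.02,"fingers":255},{"tx":58.9,"ty":66.5,"tz":0,"rx":0,"ry":0,"rz":-0.029,"fingers":255},{"tx":58.9,"ty":66.5,"tz":-20,"rx":0,"ry":0,"rz":-0.029,"fingers":255},{"tx":58.9,"ty":66.5,"tz":-60,"rx":0,"ry":0,"rz":-0.029,"fingers":255},{"tx":58.9,"ty":66.5,"tz":-70,"rx":0,"ry":0,"rz":-0.029,"fingers":255},{"tx":58.9,"ty":66.5,"tz":-70,"rx":0,"ry":0,"rz":-0.029,"fingers":255},{"tx":58.9,"ty":66.5,"tz":-70,"rx":0,"ry":0,"rz":-0.029,"fingers":255},{"tx":58.9,"ty":66.5,"tz":-70,"rx":0,"ry":0,"rz":-0.029,"fingers":255}]'
python3 - <<'E'
from h import *
snap("wrist","w18.png",(220,80,400,300),3)
R,p,o=tool();print(p,yaw_jaw(R),o["ft_force"],o["moment"])
E
```

```text
t: 33.3
ee_pos: [530.7, 297.4, 130.9]
orientation: [-0.705, 1.778, -1.777]
ft_force: [0.5, 0.1, -1.6]
width: 58.1
[530.5668249  297.36563857 130.7642795 ] -0.8133707057820504 [ 0.18402864 -0.44688828 -1.54061926] [-0.02073936 -0.0510557  -0.00918108]
```

View pics/w18.png

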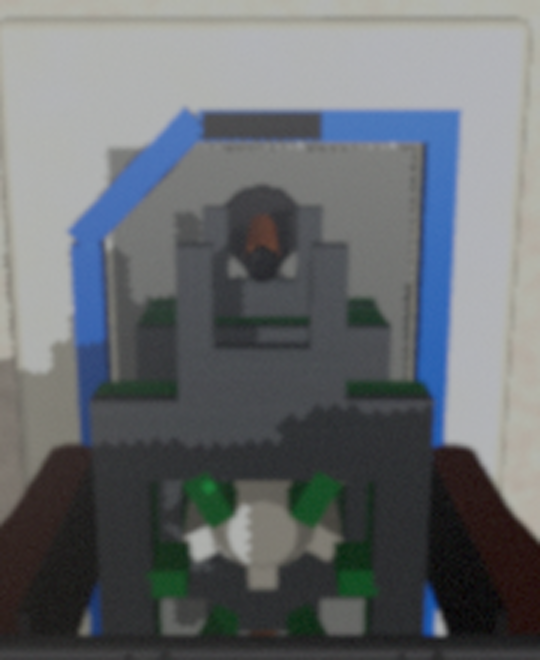

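```bash
python3 -m creep '[{"tx":-0.3,"ty":-0.7,"tz":-8,"rx":0,"ry":0,"rz":0,"fingers":255},{"tx":-0.3,"ty":-0.7,"tz":-16,"rx":0,"ry":0,"rz":0,"fingers":255},{"tx":-0.3,"ty":-0.7,"tz":-23,"rx":0,"ry":0,"rz":0,"fingers":255},{"tx":-0.3,"ty":-0.7,"tz":-23,"rx":0,"ry":0,"rz":0,"fingers":255},{"tx":-0.3,"ty":-0.7,"tz":-23,"rx":0,"ry":0,"rz":0,"fingers":255}]'
python3 - <<'E'
from h import *
snap("wrist","w19.png",(220,80,400,300),3)
R,p,o=tool();print(p,o["ft_force"],o["moment"])
E
```

```text
t: 33.98
ee_pos: [529.6, 296.4, 106.4]
orientation: [-0.708, 1.778, -1.778]
ft_force: [-0.2, 0.4, -1.0]
width: 57.5
[529.72340263 296.41379018 106.59031727] [ 0.09265186 -0.05911852 -1.38612457] [-0.05678798 -0.02441856  0.03234731]
```

View pics/w19.png

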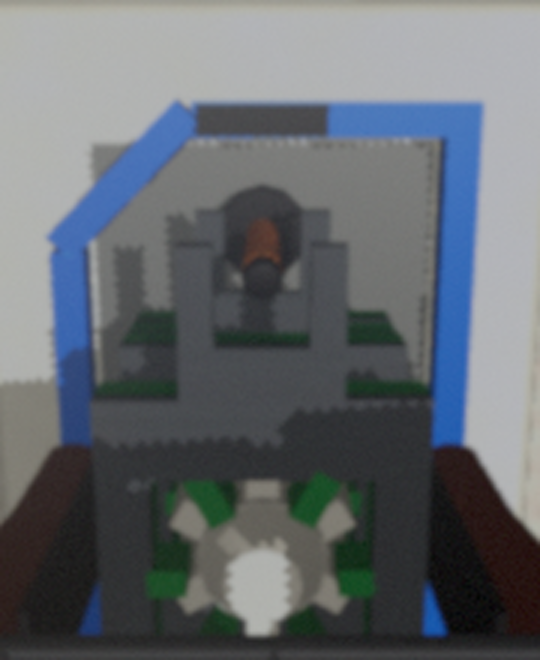

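```bash
python3 -m creep '[{"tx":0.2,"ty":0,"tz":-8,"rx":0,"ry":0,"rz":0,"fingers":255},{"tx":0.2,"ty":0,"tz":-16,"rx":0,"ry":0,"rz":0,"fingers":255},{"tx":0.2,"ty":0,"tz":-19,"rx":0,"ry":0,"rz":0,"fingers":255},{"tx":0.2,"ty":0,"tz":-19,"rx":0,"ry":0,"rz":0,"fingers":255},{"tx":0.2,"ty":0,"tz":-19,"rx":0,"ry":0,"rz":0,"fingers":255}]'
```

```text
t: 34.65
ee_pos: [529.9, 296.4, 87.6]
orientation: [-0.708, 1.778, -1.778]
ft_force: [0.4, 0.6, -0.6]
width: 57.3
```

```bash
python3 -m creep '[{"tx":0,"ty":0,"tz":-1.5,"rx":0,"ry":0,"rz":0,"fingers":255},{"tx":0,"ty":0,"tz":-1.5,"rx":0,"ry":0,"rz":0,"fingers":255},{"tx":0,"ty":0,"tz":-1.5,"rx":0,"ry":0,"rz":0,"fingers":0},{"tx":0,"ty":0,"tz":-1.5,"rx":0,"ry":0,"rz":0,"fingers":0},{"tx":0,"ty":0,"tz":-1.5,"rx":0,"ry":0,"rz":0,"fingers":0},{"tx":0,"ty":0,"tz":40,"rx":0,"ry":0,"rz":0,"fingers":0},{"tx":0,"ty":0,"tz":90,"rx":0,"ry":0,"rz":0,"fingers":0},{"tx":0,"ty":0,"tz":125,"rx":0,"ry":0,"rz":0,"fingers":0},{"tx":0,"ty":0,"tz":125,"rx":0,"ry":0,"rz":0,"fingers":0}]'
python3 - <<'E'
from h import *
snap("wrist","w20.png",(200,0,420,290),2.7); R,p,o=tool(); print(p,yaw_jaw(R))
snap("top","top20.png"); crop("top","top20c.png",(400,180,470,260),8)
E
```

```text
t: 35.78
ee_pos: [531.5, 297.3, 215.8]
orientation: [-0.701, 1.777, -1.776]
ft_force: [0.8, -0.4, 0.2]
width: 87.9
[530.31429086 296.65851316 213.64357623] -0.8133131952525874
```

View pics/w20.png

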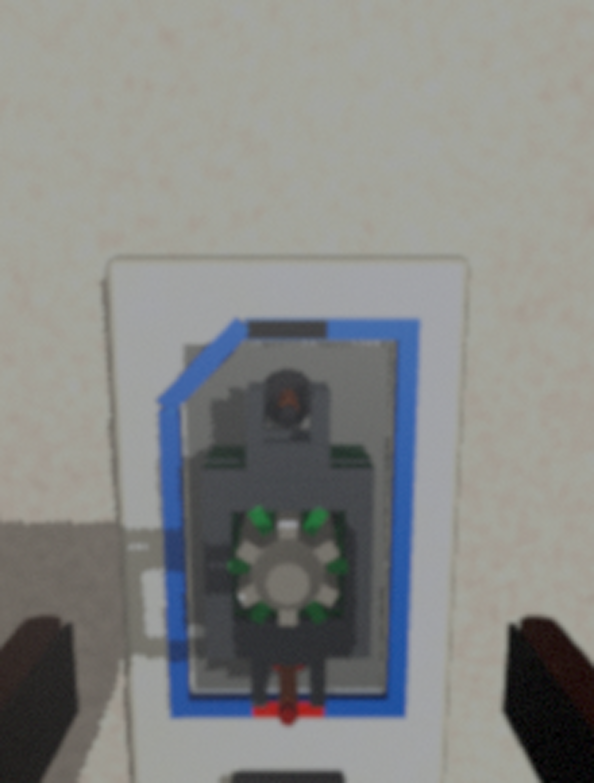

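View pics/top20.png

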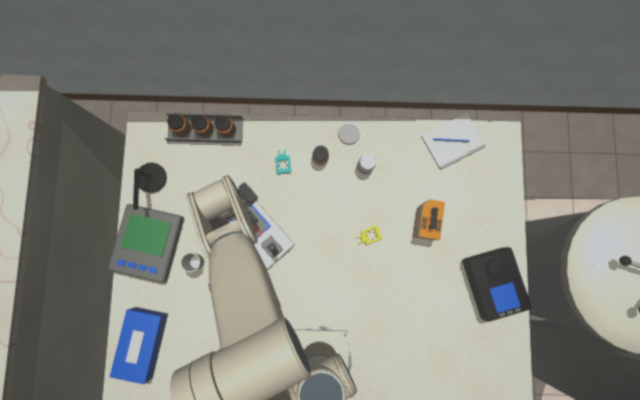

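View pics/top20c.png

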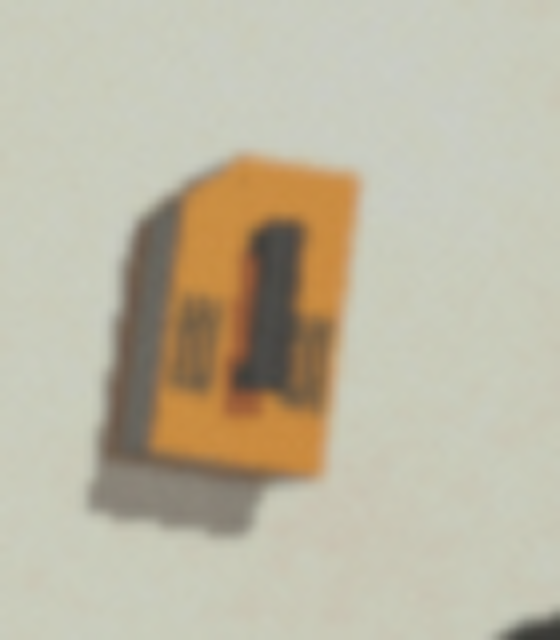

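Run:
```python
from h import *
snap("side","s20.png",(310,80,385,150),8)
crop("side","s20b.png",(240,180,410,360),4)
f=lambda x,y:fcrop((x,y),(400,180),8)
a=pix2w("top",*f(283,222),122);b=pix2w("top",*f(258,390),122);d=a-b;print(a,b,np.hypot(*d[:2]),(a+b)/2,np.arctan2(d[1],d[0]))
```

```text
[ 571.47995025 -405.8638059   122.        ] [ 494.59092021 -393.45735686  122.        ] 77.88352147928289 [ 533.03543523 -399.66058138  122.        ] -0.15997640849176964
```

View pics/s20.png

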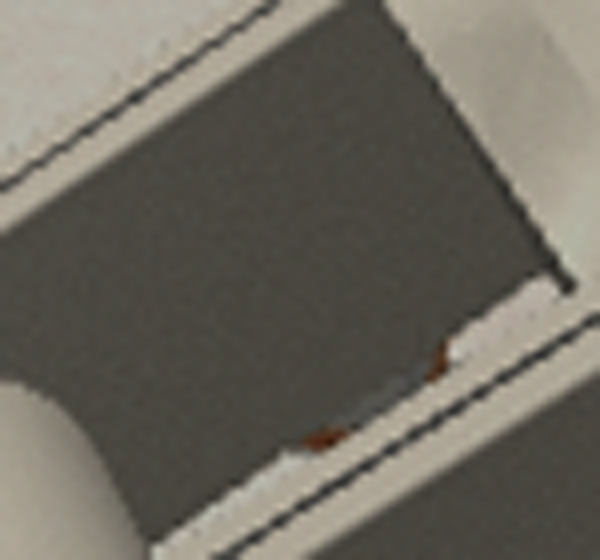

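View pics/s20b.png

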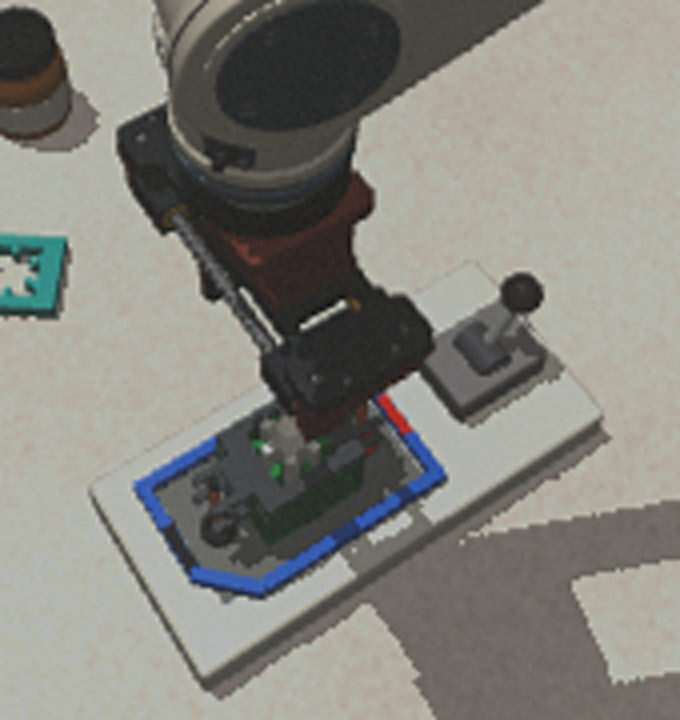

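```bash
python3 -m creep '[{"tx":10,"ty":-50,"tz":20,"rx":0,"ry":0,"rz":-0.05,"fingers":0},{"tx":20,"ty":-110,"tz":40,"rx":0,"ry":0,"rz":-0.15,"fingers":0},{"tx":30,"ty":-170,"tz":45,"rx":0,"ry":0,"rz":-0.25,"fingers":0},{"tx":30,"ty":-230,"tz":45,"rx":0,"ry":0,"rz":-0.35,"fingers":0},{"tx":30,"ty":-290,"tz":45,"rx":0,"ry":0,"rz":-0.45,"fingers":0},{"tx":30,"ty":-350,"tz":45,"rx":0,"ry":0,"rz":-0.55,"fingers":0},{"tx":30,"ty":-410,"tz":45,"rx":0,"ry":0,"rz":-0.65,"fingers":0},{"tx":20,"ty":-470,"tz":45,"rx":0,"ry":0,"rz":-0.75,"fingers":0},{"tx":12,"ty":-530,"tz":45,"rx":0,"ry":0,"rz":-0.85,"fingers":0},{"tx":8,"ty":-585,"tz":45,"rx":0,"ry":0,"rz":-0.92,"fingers":0}]' && python3 -m creep '[{"tx":-2,"ty":-55,"tz":0,"rx":0,"ry":0,"rz":0,"fingers":0},{"tx":-5,"ty":-112,"tz":0,"rx":0,"ry":0,"rz":0,"fingers":0},{"tx":-5,"ty":-112,"tz":0,"rx":0,"ry":0,"rz":0,"fingers":0},{"tx":-5,"ty":-112,"tz":0,"rx":0,"ry":0,"rz":0,"fingers":0},{"tx":-5,"ty":-112,"tz":0,"rx":0,"ry":0,"rz":0,"fingers":0}]'
python3 - <<'E'
from h import *
R,p,o=tool(); print(p,yaw_jaw(R))
snap("wrist","w21.png"); snap("top","top21.png",(180,120,340,290),4); snap("side","s21.png",(240,80,410,340),2.3)
E
```

```text
t: 37.17
ee_pos: [536.4, -290.3, 255.4]
orientation: [-0.174, -2.135, 2.132]
ft_force: [1.5, -0.1, 0.6]
width: 87.7
t: 37.8
ee_pos: [532.8, -399.1, 256.8]
orientation: [-0.171, -2.138, 2.136]
ft_force: [-0.7, 0.4, 0.4]
width: 88.0
[ 532.82012962 -399.06561541  256.76146787] -1.731996687369096
```

View pics/w21.png

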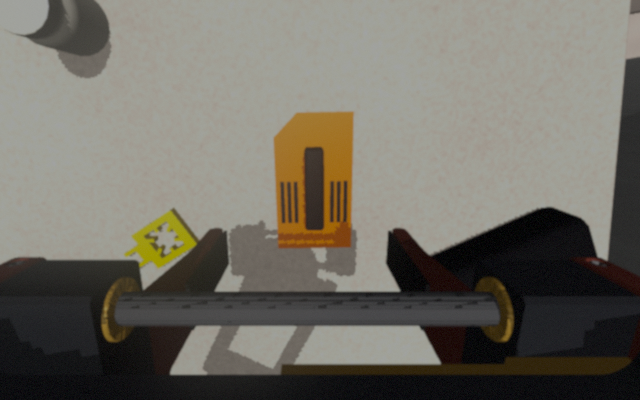

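View pics/top21.png

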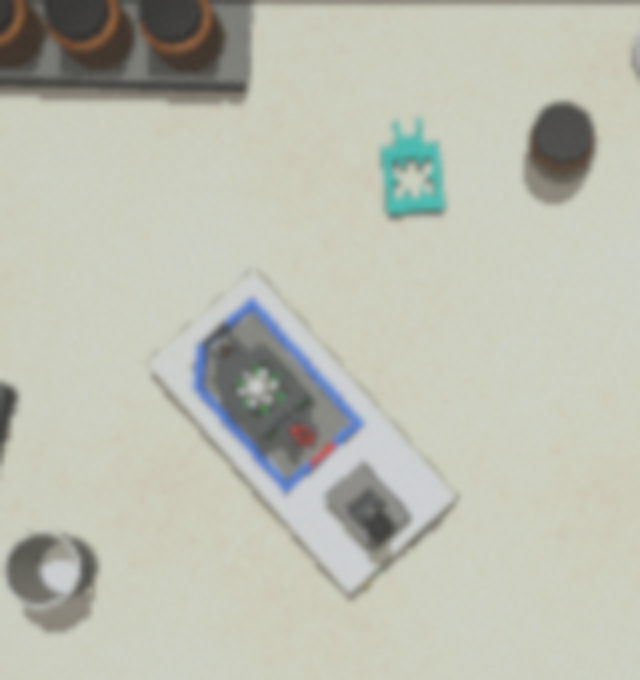

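View pics/s21.png

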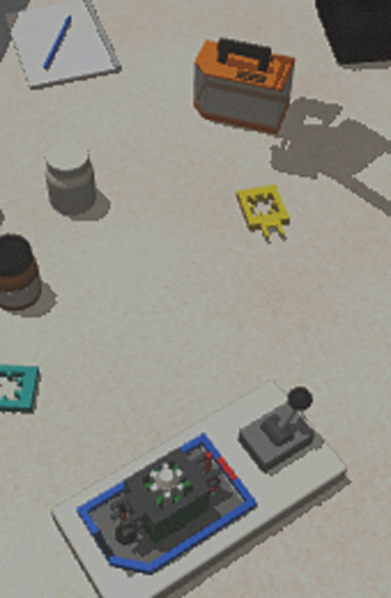

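Run:
```python
from h import *
crop("wrist","w21c.png",(260,100,370,260),4.5)
```

```text
(no output)
```

View pics/w21c.png

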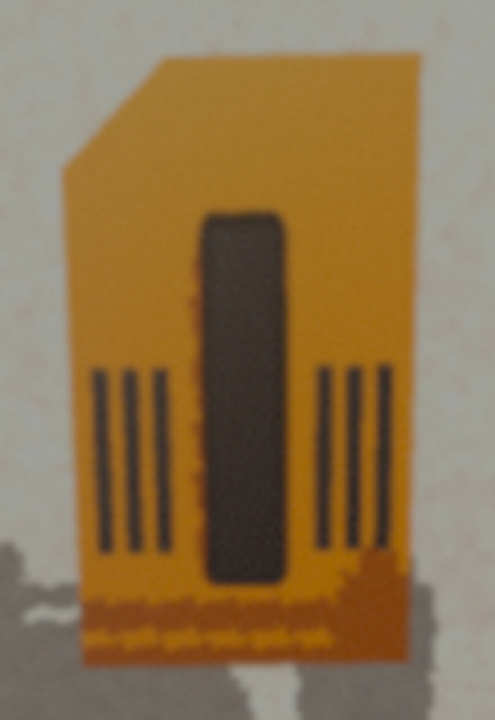

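Run:
```python
from h import *
F=lambda x,y:fcrop((x,y),(260,100),4.5)
a=pix2w("wrist",*F(244.5,212),122);b=pix2w("wrist",*F(246,584),122);d=a-b
print("handle",np.hypot(*d[:2]),(a+b)/2-SH,np.arctan2(d[1],d[0]))
# corners
from scipy.optimize import least_squares
loc=np.array([[72,-40],[-72,-40],[-72,40],[72-24,40],[72,16]]) 
# order px: top right = +x -y ; bottom right=-x -y; bottom left=-x,+y ; left cut (x=48,y=40); top cut (x=72,y=16)
px=np.array([F(421,54),F(410,664),F(83,666),F(63,172),F(166,59)])
def model(q):
    c,s=np.cos(q[2]),np.sin(q[2]); return np.c_[loc@np.array([[c,s],[-s,c]])+q[:2],np.full(5,88.)]
r=least_squares(lambda q:(w2pix("wrist",model(q))-px).ravel(),[533,-400,-.16]); print(r.x,r.x[:2]-SH[:2],r.fun.reshape(-1,2).round(2))
R,p,o=tool(); c=r.x[:2]-SH[:2]; print(p,"move",c-p[:2],"turn",r.x[2]-np.pi/2-yaw_jaw(R))
```

```text
handle 79.32048319541121 [ 535.34362938 -406.10775434  122.        ] -0.15182195161335924
[ 5.34162149e+02 -4.04519549e+02 -1.45030525e-01] [ 533.56214866 -406.01954865] [[ 0.34 -0.2 ]
 [-0.    0.18]
 [-0.03  0.81]
 [-0.37 -0.23]
 [ 0.05 -0.34]]
[ 533.17363472 -399.42685061  257.59041473] move [ 0.38851393 -6.59269804] turn 0.015961290542867212
```

```bash
python3 -m creep '[{"tx":1,"ty":-6.5,"tz":-50,"rx":0,"ry":0,"rz":0.013,"fingers":0},{"tx":1,"ty":-6.5,"tz":-100,"rx":0,"ry":0,"rz":0.013,"fingers":0},{"tx":1,"ty":-6.5,"tz":-135,"rx":0,"ry":0,"rz":0.013,"fingers":0},{"tx":1,"ty":-6.5,"tz":-147,"rx":0,"ry":0,"rz":0.013,"fingers":0},{"tx":1,"ty":-6.5,"tz":-147,"rx":0,"ry":0,"rz":0.013,"fingers":0},{"tx":1,"ty":-6.5,"tz":-147,"rx":0,"ry":0,"rz":0.013,"fingers":0}]'
python3 - <<'E'
from h import *
R,p,o=tool(); print(p,yaw_jaw(R),o["ft_force"])
snap("wrist","w22.png")
E
```

```text
t: 38.7
ee_pos: [534.9, -407.7, 112.4]
orientation: [-0.163, -2.143, 2.147]
ft_force: [-0.6, 0.2, -0.1]
width: 88.2
[ 534.92700193 -407.7309164   112.4321336 ] -1.7200366483338083 [-0.60169187  0.2143466  -0.11971706]
```

View pics/w22.png

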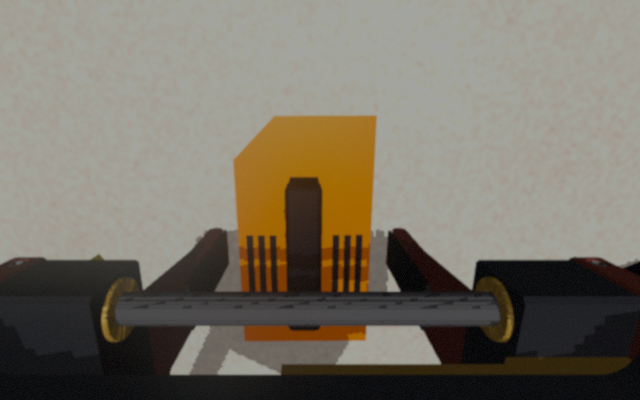

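```bash
python3 -m creep '[{"tx":-0.3,"ty":1,"tz":-1,"rx":0,"ry":0,"rz":0,"fingers":0},{"tx":-0.3,"ty":1,"tz":-1,"rx":0,"ry":0,"rz":0,"fingers":120},{"tx":-0.3,"ty":1,"tz":-1,"rx":0,"ry":0,"rz":0,"fingers":255},{"tx":-0.3,"ty":1,"tz":-1,"rx":0,"ry":0,"rz":0,"fingers":255},{"tx":-0.3,"ty":1,"tz":-1,"rx":0,"ry":0,"rz":0,"fingers":255},{"tx":-0.3,"ty":1,"tz":-1,"rx":0,"ry":0,"rz":0,"fingers":255},{"tx":-0.3,"ty":1,"tz":-1,"rx":0,"ry":0,"rz":0,"fingers":255},{"tx":-0.3,"ty":1,"tz":-1,"rx":0,"ry":0,"rz":0,"fingers":255}]'
python3 - <<'E'
from h import *
R,p,o=tool(); print(p,yaw_jaw(R),o["ft_force"],o["width"])
snap("wrist","w23.png",(220,90,400,340),3)
E
```

```text
t: 39.75
ee_pos: [533.5, -406.1, 109.5]
orientation: [-0.161, -2.144, 2.144]
ft_force: [0.8, 0.4, -0.2]
width: 21.4
[ 533.507932   -406.11430014  109.48874214] -1.720348942573839 [ 0.79003221  0.41060764 -0.16622767] 21.37364694489728
```

View pics/w23.png

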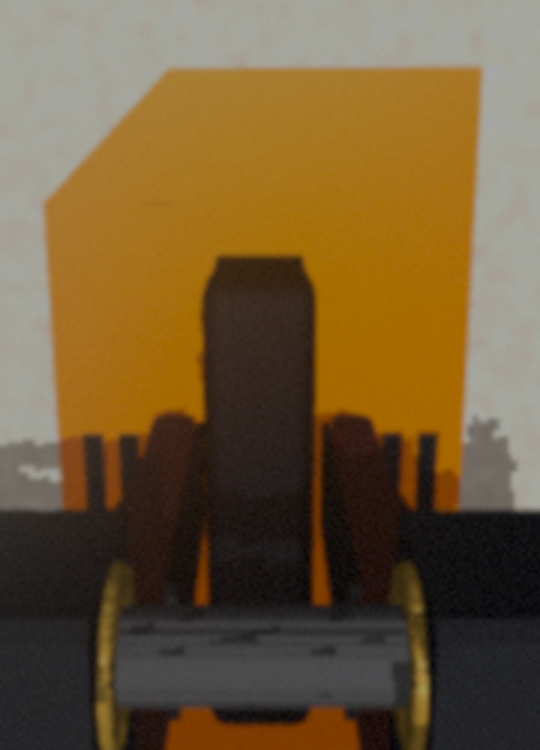

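Not quite closed yet (21.4 mm), so I wait two more rows and then lift a little.

```bash
python3 -m creep '[{"tx":0,"ty":0,"tz":0,"rx":0,"ry":0,"rz":0,"fingers":255},{"tx":0,"ty":0,"tz":0,"rx":0,"ry":0,"rz":0,"fingers":255},{"tx":0,"ty":0,"tz":0,"rx":0,"ry":0,"rz":0,"fingers":255},{"tx":0,"ty":0,"tz":0,"rx":0,"ry":0,"rz":0,"fingers":255}]'; python3 -m creep '[{"tx":0,"ty":0,"tz":15,"rx":0,"ry":0,"rz":0,"fingers":255},{"tx":0,"ty":0,"tz":30,"rx":0,"ry":0,"rz":0,"fingers":255},{"tx":0,"ty":0,"tz":60,"rx":0,"ry":0,"rz":0,"fingers":255},{"tx":0,"ty":0,"tz":110,"rx":0,"ry":0,"rz":0,"fingers":255},{"tx":0,"ty":0,"tz":150,"rx":0,"ry":0,"rz":0,"fingers":255},{"tx":0,"ty":0,"tz":150,"rx":0,"ry":0,"rz":0,"fingers":255}]'
python3 - <<'E'
from h import *
R,p,o=tool(); print(p,yaw_jaw(R),o["ft_force"],o["width"])
snap("wrist","w24.png",(220,90,400,340),3); snap("top","top24.png"); snap("side","s24.png",(240,0,410,340),2)
E
```

```text
t: 40.3
ee_pos: [533.5, -406.1, 109.5]
orientation: [-0.16, -2.144, 2.144]
ft_force: [1.0, 0.5, 0.2]
width: 17.9
t: 41.05
ee_pos: [535.3, -407.6, 264.6]
orientation: [-0.169, -2.142, 2.152]
ft_force: [0.8, 0.1, -3.6]
width: 17.4
[ 535.28492168 -407.57358262  264.61832523] -1.7203648655852388 [ 0.7513409   0.12657482 -3.6385821 ] 17.434231006252354
```

View pics/w24.png

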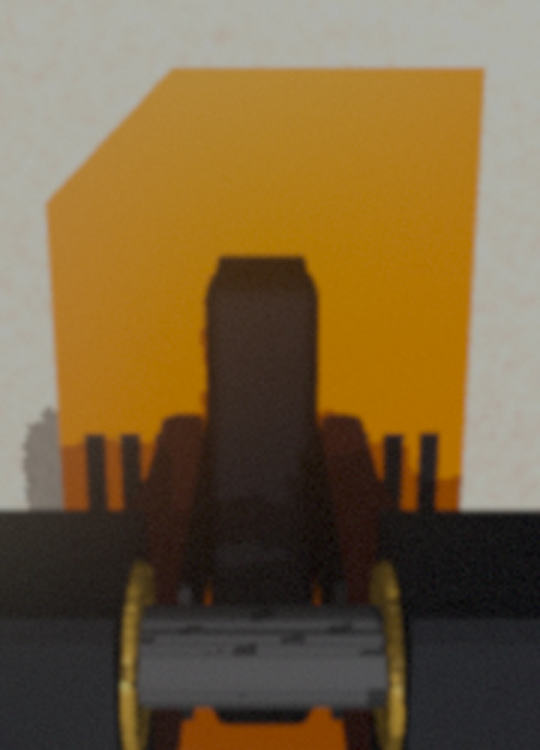

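View pics/s24.png

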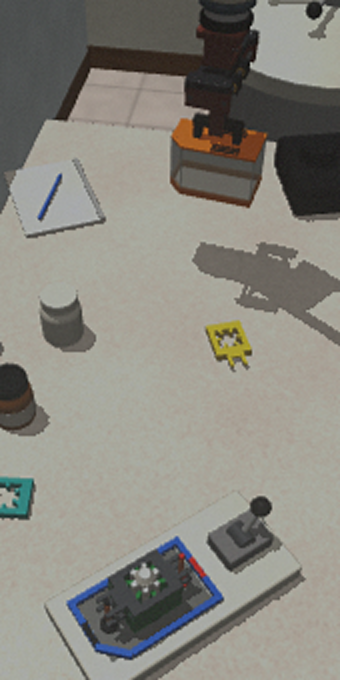

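```bash
cat >> h.py <<'E'
def cover_in_tool(px_pts,loc,zrel=-21.5):
    """fit cover centre & yaw; returns centre in tool and yaw diff"""
    from scipy.optimize import least_squares
    R,p,o=tool(); z=p[2]+zrel
    loc=np.array(loc,float)
    def model(q):
        c,s=np.cos(q[2]),np.sin(q[2]); return np.c_[loc@np.array([[c,s],[-s,c]])+q[:2],np.full(len(loc),z)]
    y0=yaw_jaw(R)+np.pi/2
    r=least_squares(lambda q:(w2pix("wrist",model(q))-px_pts).ravel(),[p[0],p[1],y0])
    c=np.array([*r.x[:2],p[2]])-SH
    print("cover c",c.round(2),"yaw",r.x[2],"in tool",(R.T@(c-p)).round(2),"yaw rel",r.x[2]-y0); print(r.fun.reshape(-1,2).round(2)); return r.x
E
python3 - <<'E'
from h import *
F=lambda x,y:fcrop((x,y),(220,90),3)
print(wshift())
cover_in_tool(np.array([F(485,68),F(47,204),F(171,68)]),[[72,-40],[48,40],[72,16]])
E
```

```text
[1.8156912  0.41316669 6.93863287]
cover c [ 535.33 -407.81  258.21] yaw -0.1451571253224914 in tool [-3.01 -0.01  1.91] yaw rel 0.0044152212450259964
[[-2.93  0.17]
 [ 1.85 -1.18]
 [ 1.13  0.66]]
```

```bash
python3 -m creep '[{"tx":0,"ty":0,"tz":0,"rx":0,"ry":0,"rz":0,"fingers":255},{"tx":0,"ty":0,"tz":0,"rx":0,"ry":0,"rz":0,"fingers":255}]'
python3 - <<'E'
from h import *
snap("wrist","w25.png",(220,90,400,340),3)
F=lambda x,y:fcrop((x,y),(220,90),3)
print(wshift())
cover_in_tool(np.array([F(485,68),F(47,204),F(171,68)]),[[72,-40],[48,40],[72,16]])
E
```

```text
t: 41.45
ee_pos: [533.0, -405.8, 258.0]
orientation: [-0.158, -2.144, 2.141]
ft_force: [-1.1, 0.6, -3.5]
width: 17.5
[ 0.4107984   1.52371017 -0.48540479]
cover c [ 532.98 -405.92  258.3 ] yaw -0.14582890446789656 in tool [0.21 0.   0.07] yaw rel 0.0037187518496771543
[[ 0.47 -0.22]
 [-0.64  0.06]
 [ 0.14  0.22]]
```

View pics/w25.png

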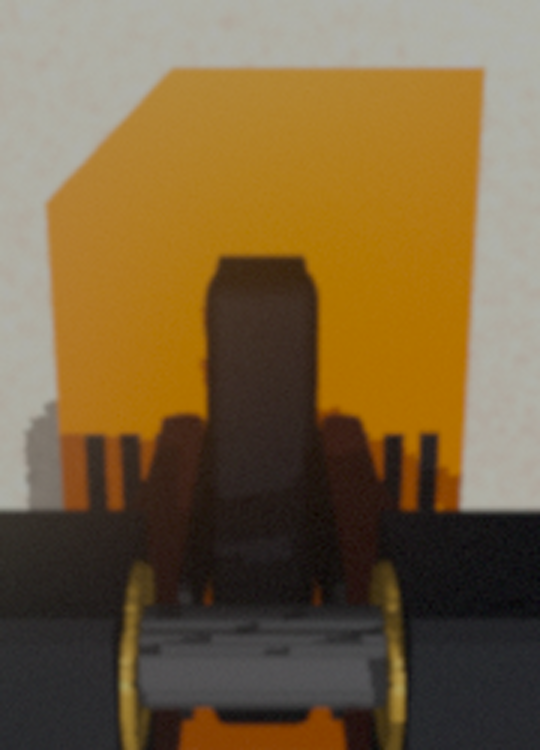

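```bash
python3 -m creep '[{"tx":5,"ty":25,"tz":0,"rx":0,"ry":0,"rz":0.03,"fingers":255},{"tx":10,"ty":70,"tz":5,"rx":0,"ry":0,"rz":0.1,"fingers":255},{"tx":15,"ty":120,"tz":10,"rx":0,"ry":0,"rz":0.17,"fingers":255},{"tx":20,"ty":170,"tz":10,"rx":0,"ry":0,"rz":0.24,"fingers":255},{"tx":20,"ty":220,"tz":10,"rx":0,"ry":0,"rz":0.31,"fingers":255},{"tx":20,"ty":270,"tz":10,"rx":0,"ry":0,"rz":0.38,"fingers":255},{"tx":20,"ty":320,"tz":10,"rx":0,"ry":0,"rz":0.45,"fingers":255},{"tx":20,"ty":370,"tz":10,"rx":0,"ry":0,"rz":0.52,"fingers":255},{"tx":15,"ty":420,"tz":10,"rx":0,"ry":0,"rz":0.6,"fingers":255},{"tx":10,"ty":470,"tz":10,"rx":0,"ry":0,"rz":0.68,"fingers":255}]' && python3 -m creep '[{"tx":-3,"ty":45,"tz":0,"rx":0,"ry":0,"rz":0.06,"fingers":255},{"tx":-8,"ty":95,"tz":0,"rx":0,"ry":0,"rz":0.12,"fingers":255},{"tx":-13,"ty":145,"tz":0,"rx":0,"ry":0,"rz":0.18,"fingers":255},{"tx":-18,"ty":190,"tz":0,"rx":0,"ry":0,"rz":0.215,"fingers":255},{"tx":-21,"ty":225,"tz":0,"rx":0,"ry":0,"rz":0.223,"fingers":255},{"tx":-21,"ty":225,"tz":0,"rx":0,"ry":0,"rz":0.223,"fingers":255},{"tx":-21,"ty":225,"tz":0,"rx":0,"ry":0,"rz":0.223,"fingers":255},{"tx":-21,"ty":225,"tz":0,"rx":0,"ry":0,"rz":0.223,"fingers":255}]'
python3 - <<'E'
from h import *
R,p,o=tool(); print(p,yaw_jaw(R),o["width"],o["ft_force"])
snap("wrist","w26.png"); print(wshift())
h=np.array([522.43,289.12]); print("move",h-p[:2],"turn",.757-np.pi/2-.003-yaw_jaw(R))
E
```

```text
t: 42.75
ee_pos: [542.6, 66.5, 269.6]
orientation: [-0.526, 1.92, -1.92]
ft_force: [0.4, -0.5, -3.1]
width: 18.0
t: 43.75
ee_pos: [522.3, 288.1, 269.5]
orientation: [-0.704, 1.781, -1.782]
ft_force: [-0.4, -0.8, -3.7]
width: 17.4
[522.33301912 288.05323306 269.50064026] -0.8180408738100239 17.37302739798845 [-0.3889763  -0.81942589 -3.72994827]
[ 0.34591289  1.48662937 -0.20034488]
move [0.09698088 1.06676694] turn 0.0012445470151273286
```

View pics/w26.png

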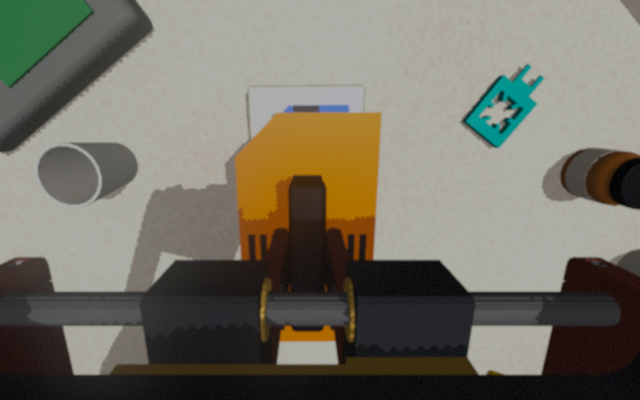

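```bash
python3 -m creep '[{"tx":0.1,"ty":0.9,"tz":-20,"rx":0,"ry":0,"rz":0.001,"fingers":255},{"tx":0.1,"ty":0.9,"tz":-40,"rx":0,"ry":0,"rz":0.001,"fingers":255},{"tx":0.1,"ty":0.9,"tz":-60,"rx":0,"ry":0,"rz":0.001,"fingers":255},{"tx":0.1,"ty":0.9,"tz":-80,"rx":0,"ry":0,"rz":0.001,"fingers":255},{"tx":0.1,"ty":0.9,"tz":-90,"rx":0,"ry":0,"rz":0.001,"fingers":255},{"tx":0.1,"ty":0.9,"tz":-98,"rx":0,"ry":0,"rz":0.001,"fingers":255},{"tx":0.1,"ty":0.9,"tz":-98,"rx":0,"ry":0,"rz":0.001,"fingers":255},{"tx":0.1,"ty":0.9,"tz":-98,"rx":0,"ry":0,"rz":0.001,"fingers":255}]'
python3 - <<'E'
from h import *
snap("wrist","w27.png",(200,30,420,300),2.5)
R,p,o=tool(); print(p,yaw_jaw(R),o["width"],o["ft_force"])
snap("side","s27.png",(220,130,400,360),2.6)
E
```

```text
t: 44.8
ee_pos: [523.1, 289.9, 172.2]
orientation: [-0.704, 1.78, -1.78]
ft_force: [-0.5, 0.0, -3.6]
width: 17.9
[523.04721783 289.99702524 172.19315826] -0.8162981241629222 17.800985954377495 [ 0.37996137 -0.60508806 -3.18383101]
```

View pics/w27.png

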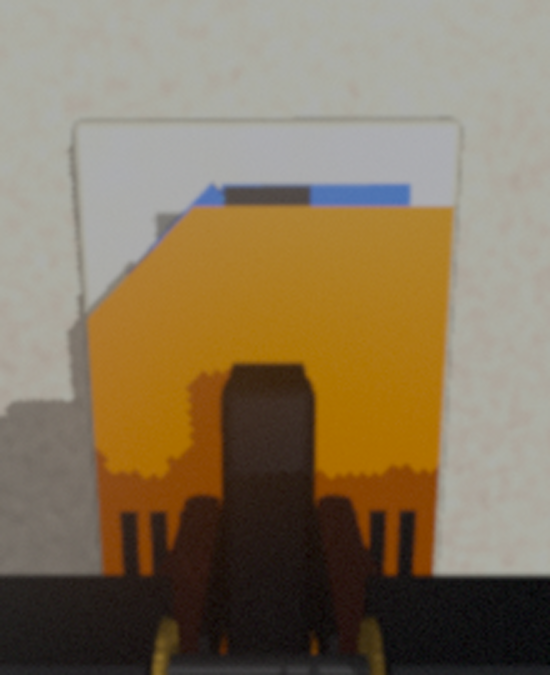

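View pics/s27.png

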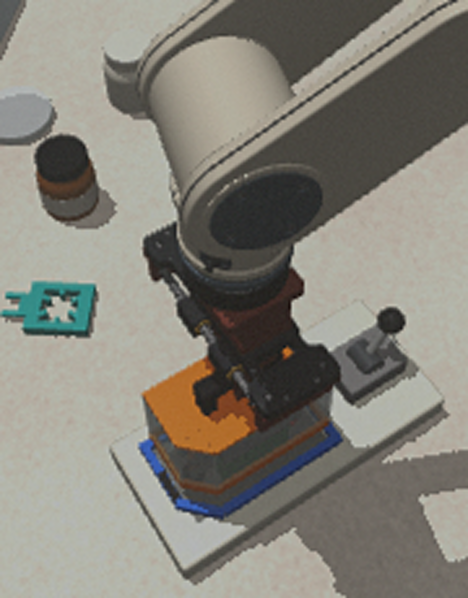

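```bash
python3 -m creep '[{"tx":-0.3,"ty":-0.5,"tz":-8,"rx":0,"ry":0,"rz":0.002,"fingers":255},{"tx":-0.3,"ty":-0.5,"tz":-15,"rx":0,"ry":0,"rz":0.002,"fingers":255},{"tx":-0.3,"ty":-0.5,"tz":-20,"rx":0,"ry":0,"rz":0.002,"fingers":255},{"tx":-0.3,"ty":-0.5,"tz":-20,"rx":0,"ry":0,"rz":0.002,"fingers":255},{"tx":-0.3,"ty":-0.5,"tz":-20,"rx":0,"ry":0,"rz":0.002,"fingers":255},{"tx":-0.3,"ty":-0.5,"tz":-20,"rx":0,"ry":0,"rz":0.002,"fingers":255}]'
python3 - <<'E'
from h import *
snap("wrist","w28.png",(200,30,420,300),2.5)
R,p,o=tool(); print(p,yaw_jaw(R),o["width"],o["ft_force"])
E
```

```text
t: 45.65
ee_pos: [522.5, 289.4, 151.8]
orientation: [-0.706, 1.779, -1.779]
ft_force: [-0.3, 0.1, -2.4]
width: 17.6
[522.46734172 289.36701344 151.74657051] -0.8143253438104224 17.93928871809573 [-0.17970146 -0.13371328 -2.20484105]
```

View pics/w28.png

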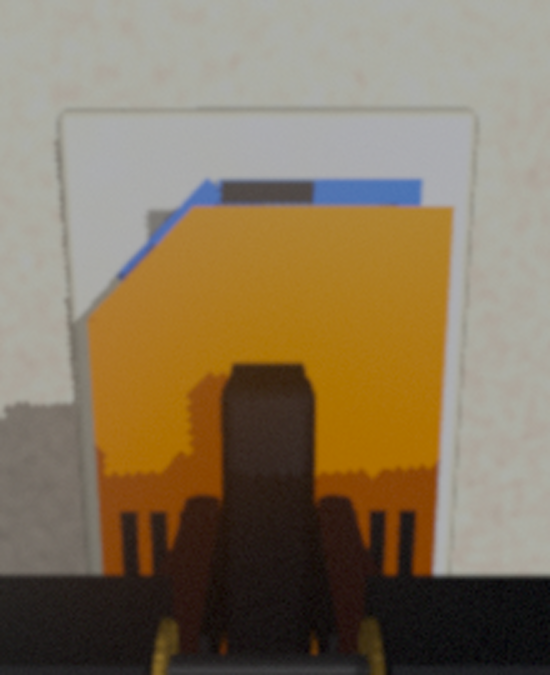

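```bash
python3 -m creep '[{"tx":0,"ty":-0.2,"tz":-3,"rx":0,"ry":0,"rz":0,"fingers":255},{"tx":0,"ty":-0.2,"tz":-6,"rx":0,"ry":0,"rz":0,"fingers":255},{"tx":0,"ty":-0.2,"tz":-9,"rx":0,"ry":0,"rz":0,"fingers":255},{"tx":0,"ty":-0.2,"tz":-11,"rx":0,"ry":0,"rz":0,"fingers":255},{"tx":0,"ty":-0.2,"tz":-11,"rx":0,"ry":0,"rz":0,"fingers":255},{"tx":0,"ty":-0.2,"tz":-11,"rx":0,"ry":0,"rz":0,"fingers":255}]'
```

```text
t: 46.45
ee_pos: [522.4, 289.1, 140.6]
orientation: [-0.707, 1.779, -1.779]
ft_force: [0.5, -0.9, -2.8]
width: 17.8
```

```bash
python3 -m creep '[{"tx":0,"ty":0,"tz":-1.5,"rx":0,"ry":0,"rz":0,"fingers":255},{"tx":0,"ty":0,"tz":-1.5,"rx":0,"ry":0,"rz":0,"fingers":255},{"tx":0,"ty":0,"tz":-1.5,"rx":0,"ry":0,"rz":0,"fingers":255}]'
python3 - <<'E'
from h import *
snap("wrist","w29.png",(200,30,420,300),2.5)
R,p,o=tool(); print(p,yaw_jaw(R),o["width"],o["ft_force"])
E
```

```text
t: 46.82
ee_pos: [522.6, 289.3, 139.5]
orientation: [-0.706, 1.779, -1.778]
ft_force: [-1.3, -0.1, 3.1]
width: 17.5
[522.57488515 289.33320714 139.4796198 ] -0.8143391086804767 17.966976445427086 [-1.60455252  0.8794521   2.42954022]
```

Contact: the force changed from -3 to +3 N with the foot at 30 mm. I release and go up.

```bash
python3 -m creep '[{"tx":0,"ty":0,"tz":0,"rx":0,"ry":0,"rz":0,"fingers":160},{"tx":0,"ty":0,"tz":0,"rx":0,"ry":0,"rz":0,"fingers":100},{"tx":0,"ty":0,"tz":0,"rx":0,"ry":0,"rz":0,"fingers":50},{"tx":0,"ty":0,"tz":0,"rx":0,"ry":0,"rz":0,"fingers":50},{"tx":0,"ty":0,"tz":0,"rx":0,"ry":0,"rz":0,"fingers":50},{"tx":0,"ty":0,"tz":30,"rx":0,"ry":0,"rz":0,"fingers":50},{"tx":0,"ty":0,"tz":80,"rx":0,"ry":0,"rz":0,"fingers":50},{"tx":0,"ty":0,"tz":130,"rx":0,"ry":0,"rz":0,"fingers":50},{"tx":0,"ty":0,"tz":130,"rx":0,"ry":0,"rz":0,"fingers":50},{"tx":0,"ty":0,"tz":130,"rx":0,"ry":0,"rz":0,"fingers":50}]'
python3 - <<'E'
from h import *
snap("wrist","w30.png"); R,p,o=tool(); print(p,yaw_jaw(R),o["width"])
snap("side","s30.png",(220,130,400,360),2.6)
crop("wrist","w30c.png",(240,60,380,300),3)
E
```

```text
t: 48.12
ee_pos: [521.9, 288.8, 268.5]
orientation: [-0.708, 1.779, -1.779]
ft_force: [-0.5, -0.0, -0.1]
width: 70.3
[521.5218776  288.66215932 267.71090595] -0.8143057929223008 70.58258578665225
```

View pics/w30c.png

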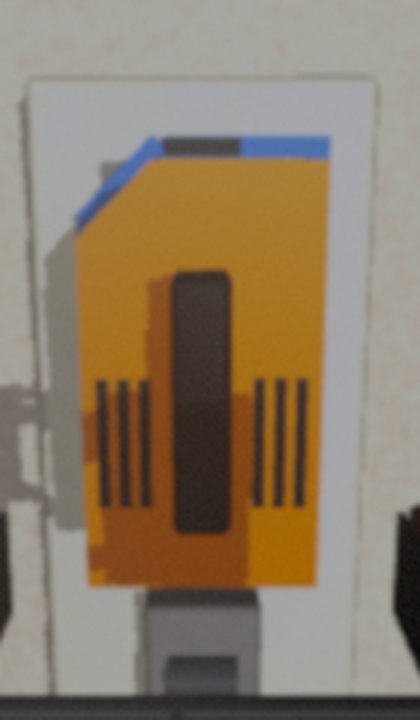

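View pics/s30.png

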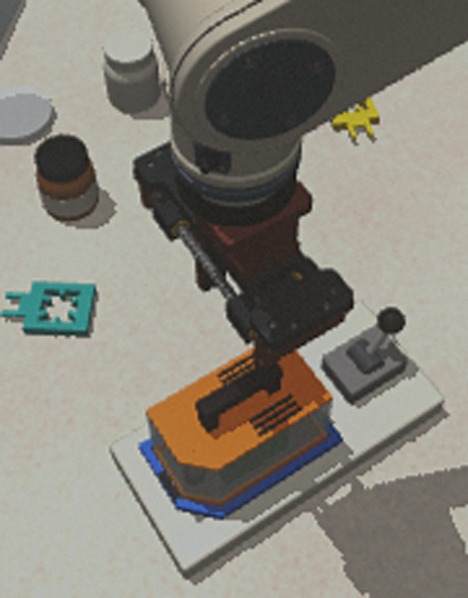

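Run:
```python
from h import *
F=lambda x,y:fcrop((x,y),(240,60),3)
R,p,o=tool()
q=cover_in_tool(np.array([F(330,158),F(316,587),F(89,586),F(76,234),F(153,158)]),[[72,-40],[-72,-40],[-72,40],[48,40],[72,16]],118-p[2])
print(wshift(), q[:2]-SH[:2]-[522.43,289.12])
# switch geometry
c,s=np.cos(.757),np.sin(.757); h=np.array([522.43,289.12]); org=h-45*np.array([c,s]); hinge=org-100*np.array([c,s])
tip=hinge-55*np.sin(.5)*np.array([c,s]); print("hinge",hinge,"tip",tip,"z",52+55*np.cos(.5))
tip2=hinge+55*np.sin(.5)*np.array([c,s]); print("on tip",tip2)
```

```text
cover c [523.34 289.62 267.36] yaw 0.7541928171513707 in tool [-2.09 -0.01  0.55] yaw rel -0.002253972449153263
[[ 0.76 -0.16]
 [ 0.3  -0.17]
 [-0.59  0.05]
 [ 0.06  0.62]
 [-0.57 -0.28]]
[0.63999671 1.49108405 1.16035061] [0.90908778 0.50269588]
hinge [417.02957102 189.54214317] tip [397.86239061 171.43380372] z 100.2670409039705
on tip [436.19675142 207.65048262]
```

```bash
python3 -m creep '[{"tx":-40,"ty":-37,"tz":0,"rx":0,"ry":0,"rz":0,"fingers":255},{"tx":-80,"ty":-75,"tz":0,"rx":0,"ry":0,"rz":0,"fingers":255},{"tx":-120,"ty":-113,"tz":0,"rx":0,"ry":0,"rz":0,"fingers":255},{"tx":-157,"ty":-148,"tz":-20,"rx":0,"ry":0,"rz":0,"fingers":255},{"tx":-157,"ty":-148,"tz":-70,"rx":0,"ry":0,"rz":0,"fingers":255},{"tx":-157,"ty":-148,"tz":-120,"rx":0,"ry":0,"rz":0,"fingers":255},{"tx":-157,"ty":-148,"tz":-140,"rx":0,"ry":0,"rz":0,"fingers":255},{"tx":-157,"ty":-148,"tz":-140,"rx":0,"ry":0,"rz":0,"fingers":255}]'
python3 - <<'E'
from h import *
R,p,o=tool(); print(p,yaw_jaw(R),o["width"],o["ft_force"])
snap("wrist","w31.png"); print(w2pix("wrist",[np.array([397.86,171.43,100.27])+SH,[417.03,189.54,52]]))
snap("side","s31.png",(270,130,430,340),3)
E
```

```text
t: 49.22
ee_pos: [363.3, 140.4, 127.0]
orientation: [-0.713, 1.781, -1.781]
ft_force: [-0.3, 0.7, 0.3]
width: 0.9
[363.34333422 140.35910391 127.02886813] -0.8143542107342221 0.9081243928464056 [-0.26815962  0.69300913  0.30440219]
[[308.70475626 158.53315997]
 [309.43855498 113.53789492]]
```

View pics/w31.png

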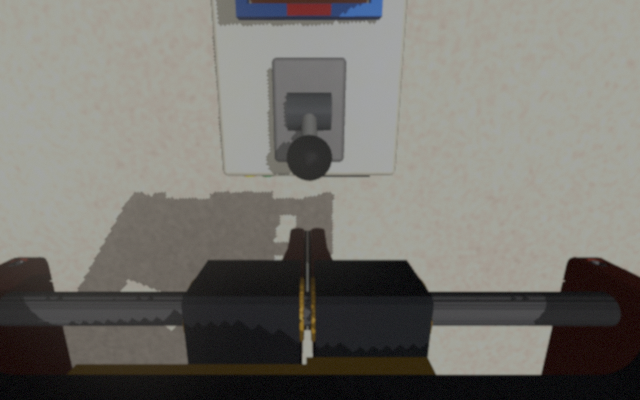

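View pics/s31.png

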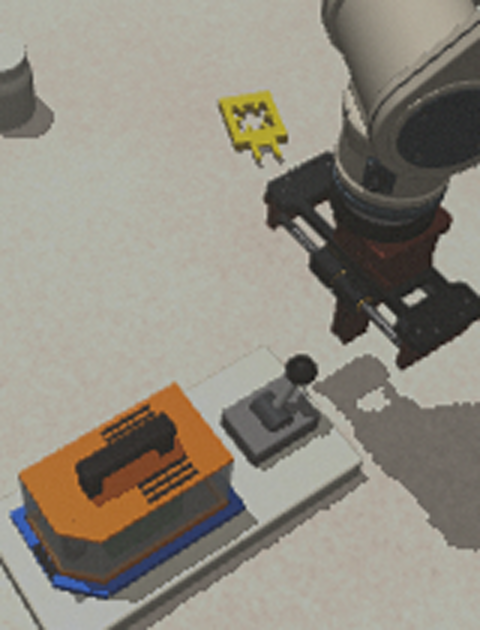

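```bash
python3 -m creep '[{"tx":0,"ty":0,"tz":-27,"rx":0,"ry":0,"rz":0,"fingers":255},{"tx":0,"ty":0,"tz":-27,"rx":0,"ry":0,"rz":0,"fingers":255},{"tx":13,"ty":12,"tz":-27,"rx":0,"ry":0,"rz":0,"fingers":255},{"tx":20,"ty":19,"tz":-27,"rx":0,"ry":0,"rz":0,"fingers":255},{"tx":27,"ty":25.5,"tz":-27,"rx":0,"ry":0,"rz":0,"fingers":255},{"tx":34,"ty":32,"tz":-27,"rx":0,"ry":0,"rz":0,"fingers":255},{"tx":41,"ty":38.5,"tz":-27,"rx":0,"ry":0,"rz":0,"fingers":255},{"tx":47,"ty":44.5,"tz":-27,"rx":0,"ry":0,"rz":0,"fingers":255},{"tx":47,"ty":44.5,"tz":-27,"rx":0,"ry":0,"rz":0,"fingers":255}]'
python3 - <<'E'
from h import *
R,p,o=tool(); print(p,o["ft_force"])
snap("wrist","w32.png"); snap("side","s32.png",(270,130,430,340),3)
E
```

```text
t: 50.45
ee_pos: [413.1, 186.2, 102.0]
orientation: [-0.706, 1.779, -1.778]
ft_force: [-0.1, -0.8, 0.6]
width: 0.5
[413.07494104 186.16429311 102.00173848] [-0.09510975 -0.76744949  0.64096194]
```

View pics/w32.png

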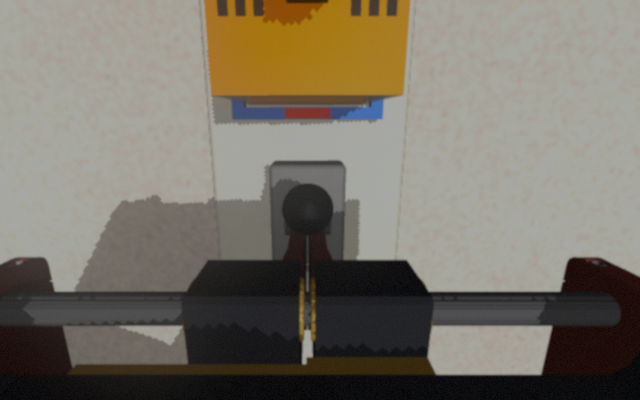

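View pics/s32.png

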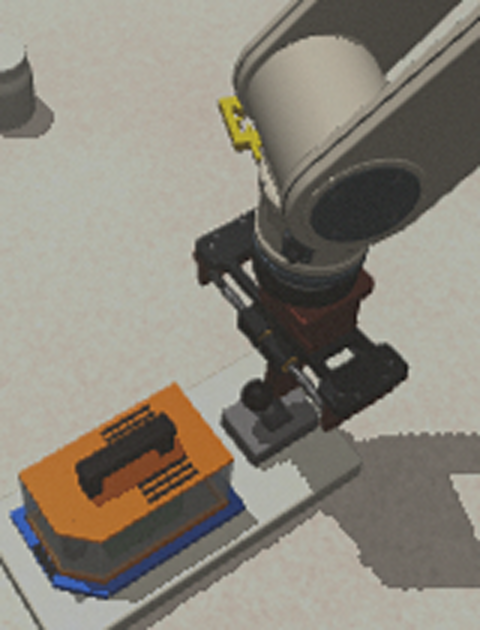

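Run:
```python
from h import *
h=np.array([417.03,189.54]); d=np.array([.727,.687])
for z in (100,104,107):
    P=pix2w("wrist",307.5,208.5,z)-SH; x=(P[:2]-h)@d; print(z,P,x,np.arcsin(min(1,x/55))+.5)
R,p,o=tool(); print((p[:2]-h)@d)
```

```text
100 [430.83671239 202.37719883 100.        ] 18.856635501163932 0.8499468914007866
104 [431.6810096  203.18931983 104.        ] 20.028366698732405 0.8727222550994438
107 [432.31423251 203.79841058 107.        ] 20.907165096908713 0.8899371398926263
-6.045608536264045
```

```bash
python3 -m creep '[{"tx":2,"ty":2,"tz":0,"rx":0,"ry":0,"rz":0,"fingers":255},{"tx":4.4,"ty":4.1,"tz":0,"rx":0,"ry":0,"rz":0,"fingers":255},{"tx":4.4,"ty":4.1,"tz":0,"rx":0,"ry":0,"rz":0,"fingers":255}]'
python3 -m creep '[{"tx":-20,"ty":-19,"tz":0,"rx":0,"ry":0,"rz":0,"fingers":255},{"tx":-40,"ty":-38,"tz":0,"rx":0,"ry":0,"rz":0,"fingers":255},{"tx":-40,"ty":-38,"tz":60,"rx":0,"ry":0,"rz":0,"fingers":255},{"tx":-40,"ty":-38,"tz":120,"rx":0,"ry":0,"rz":0,"fingers":255},{"tx":-40,"ty":-38,"tz":150,"rx":0,"ry":0,"rz":0,"fingers":255},{"tx":-40,"ty":-38,"tz":150,"rx":0,"ry":0,"rz":0,"fingers":255},{"tx":-40,"ty":-38,"tz":150,"rx":0,"ry":0,"rz":0,"fingers":255}]'
python3 - <<'E'
from h import *
R,p,o=tool(); print(p,o["ft_force"])
snap("wrist","w33.png"); snap("side","s33.png",(240,130,430,360),3); snap("top","top33.png")
print(wshift())
E
```

```text
t: 50.92
ee_pos: [416.8, 189.7, 102.0]
orientation: [-0.707, 1.779, -1.779]
ft_force: [-0.5, -0.5, 0.2]
width: 0.5
t: 51.8
ee_pos: [376.3, 151.5, 251.3]
orientation: [-0.708, 1.779, -1.779]
ft_force: [-0.5, 0.5, 0.1]
width: 0.2
[376.25920002 151.51268254 251.27611178] [-0.53673974  0.51729563  0.09185076]
[0.49160798 1.3763799  0.59373421]
```

View pics/w33.png

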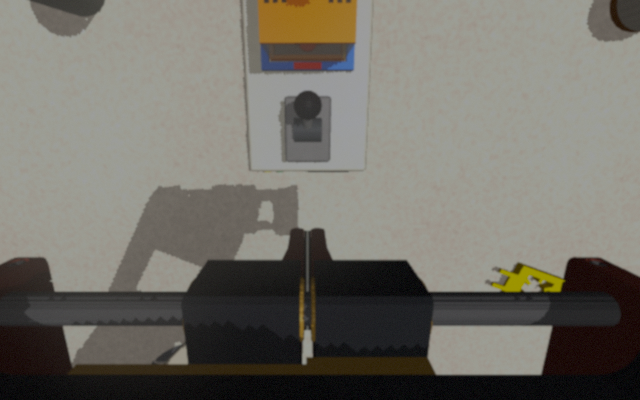

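View pics/s33.png

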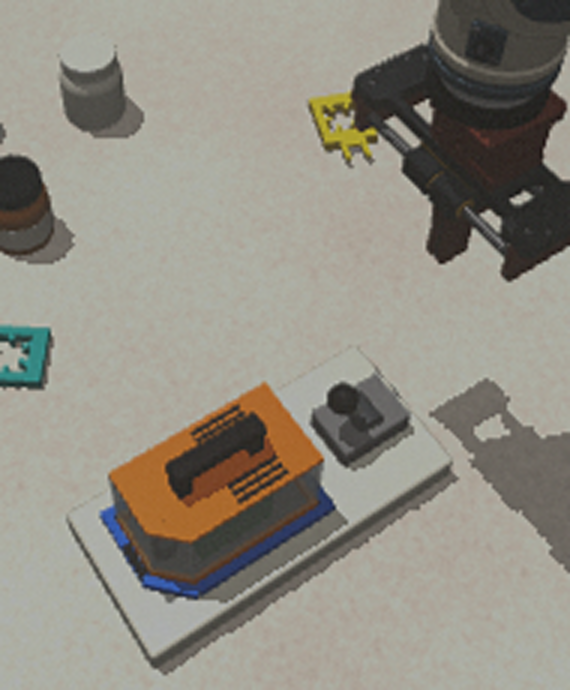

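View pics/top33.png

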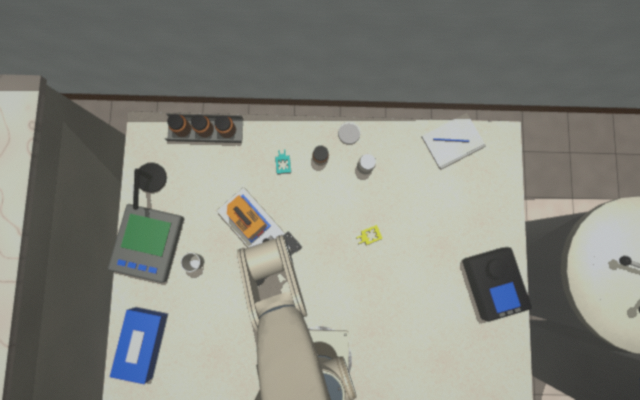

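Run:
```python
from h import *
h=np.array([417.03,189.54]); d=np.array([.727,.687])
for z in (98,100,102):
    P=pix2w("wrist",308,105,z)-SH; x=(P[:2]-h)@d; print(z,P,x,np.arcsin(min(1,x/55))+.5)
crop("wrist","w33c.png",(240,0,380,180),4); crop("side","s33c.png",(260,250,350,340),8)
```

```text
98 [435.19879123 205.51862444  98.        ] 24.18602621766086 0.9553157649380338
100 [435.14646469 205.47926976 100.        ] 24.120948157090247 0.9539987321346788
102 [435.09413815 205.43991508 102.        ] 24.055870096519634 0.9526825452550537
```

View pics/w33c.png

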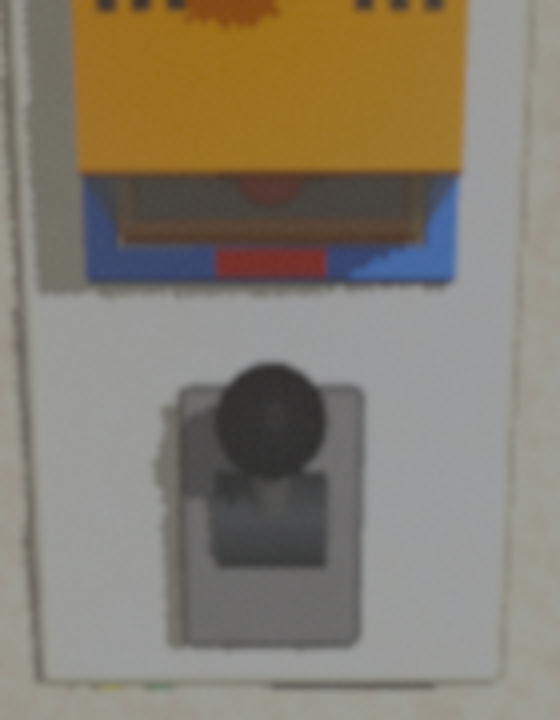

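View pics/s33c.png

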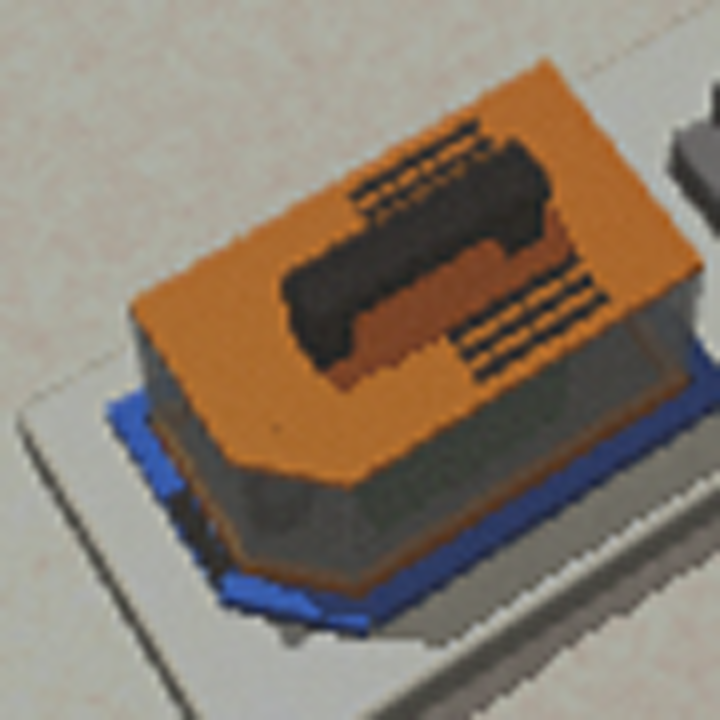

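Run:
```python
from workcell import ctrl
print(ctrl.get_obs()["t"], ctrl.close_job())
```

```text
the job is handed in; nothing more can be done
51.95 None
```

The job is handed in at t = 52 s with every step done. I put all four dark plates on the hub (only four were there), metal side up, their lugs alternating red, black, red, black from the bottom. I then set the cover in its recess and threw the switch last.

Last checks:
- **Plates:** each went over the splines with no jamming force and was let go within about 1 mm of its layer height. The views after each release show the lug round the right post. I did not measure the plates after that; seen through the cover walls, the stack looks right.
- **Cover:** it touched down with its foot at about 30 mm above the bench, the height of the recess floor. It measured about 1 mm off the hub axis and within 0.003 rad of the cell's yaw. The side view shows it evenly inside the blue rim with the cut corners together.
- **Switch:** measured at about 0.95 from the ball's position, and it stayed there after the fingers backed off.
- **Bystanders:** the jar, bottle and beaker look unmoved in the last pictures, and the arm was clear of everything.

One check disagreed. Before I gripped the cover, its handle and its body gave centres 1.8 mm apart along its length. Re-measuring the body once it was held agreed to 0.2 mm, so I used that.

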